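# Find the tasting board that rocks

## Task

One of the three wooden tasting boards on the marble slab is warped: press them with the fingers to find it, and rock it on the slab each way, first pressing down its plain end, then its handle. Draw it clear of the other two, set it down and let go of it on the empty part of the slab, then take it across its body and lower it, not drop it, into the white holder with its handle between the two cheeks. Leave the two sound boards lying where they are and the cups, tin, bottle and bars alone.

Things in the scene. Friction and masses are not known exactly. Their poses are not given: they have to be found in the camera images.
- board_1: Wooden tasting board: body 130 x 64 mm, at one end a handle 60 long, 24 wide; all 18 thick, flat top, about 170 g. Origin: underside, centre of the 130 mm body. x runs from handle to plain end (body x -65 to +65, handle tip x = -125), z up; balances at x = -14. All three look alike and lie level at the start, at one height; exactly one is warped, and only pressing tells which.
- board_1_plain_end (a point): On top of board_1, 7 mm in from its plain edge (x = +58, z = 18): where to press that end.
- board_1_handle (a point): On top of board_1's handle, 20 mm in from the tip (x = -105, z = 18): where to press that end.
- board_2: As board_1. Behaviour: a sound board's underside is flat and it does not tip when pressed. The warped one's underside bears only on x = -45 to +15 and rises from there at 0.08 rad, to 4 mm clear at the plain edge and 6 mm at the handle tip: about 1 to 2 N down on an end tips that end to the slab; let go, it falls back level.
- board_2_plain_end (a point): On top of board_2, 7 mm in from its plain edge (x = +58, z = 18): where to press that end.
- board_2_handle (a point): On top of board_2's handle, 20 mm in from the tip (x = -105, z = 18): where to press that end.
- board_3: As board_1: same look, size and axes; see board_2 for how sound and warped boards behave.
- board_3_plain_end (a point): On top of board_3, 7 mm in from its plain edge (x = +58, z = 18): where to press that end.
- board_3_handle (a point): On top of board_3's handle, 20 mm in from the tip (x = -105, z = 18): where to press that end.
- slab: Fixed marble slab, 240 (x) x 380 (y) x 40 mm; origin: centre of its underside, flat top at z = 40. The boards lie side by side on it, handles towards its -x, at y about -1, 75 and 151: 12 mm between bodies, too close for a finger, but 50 mm between handles. Its part with y below -45 is clear.
- holder: Fixed white holder; origin: underside, below where the board's origin belongs (axes alike). Floor x -134 to +80, 100 wide, top z = 15. Two cheeks, x -126 to -72, inner faces y = +-17, top z = 57, flank the handle (no room for fingers); end stop, inner face x = +71, top z = 35. The body's long sides are open. Cross bars 6 mm wide, top z = 21, at x = 58 and -88 carry the board.
- holder_bed (a point): 18 mm over the holder's underside: where the origin of the warped board comes to lie, its bowed underside sinking 3 mm between the two cross bars (a sound board stays 3 mm higher, on top of them).
- holder_notch (a point): Midway between the two cheeks, 36 mm over the holder's underside: where the board's handle point comes to lie.
- cup_1: Small grey tasting cup, 48 mm across, 34 mm high, loose on the table; origin under its centre. Not part of the job.
- cup_2: Small grey tasting cup, 48 mm across, 34 mm high, loose on the table; origin under its centre. Not part of the job.
- puck: Flat round tin, 48 mm across, 20 mm high, loose on the table; origin under its centre. Not part of the job.
- sauce: Amber bottle, 54 mm across, 150 mm high, loose on the table; origin under its centre. Not part of the job.
- bar_1: Wrapped chocolate bar, 40 x 110 x 12 mm, loose on the table; origin under its centre. Not part of the job.
- bar_2: Wrapped chocolate bar, 40 x 110 x 12 mm, loose on the table; origin under its centre. Not part of the job.
Mind the look-alikes: they are no part of the job. Leave any blue or purple look-alike of the board_3 alone.

How it is judged:
On the way, in this order (a step that is already met when the one before it is completed fails the run):
1. the warped board's plain end is pressed down with the fingers and tips to the slab (the end sinks over 2 mm) (((z of board_1_plain_end in the frame of slab below 0.056 m and angle between board_1's own z axis and vertical above 0.05 rad and contact force between the fingers and board_1 above 0.3 N and contact force between board_1 and slab above 0.3 N) or (z of board_2_plain_end in the frame of slab below 0.056 m and angle between board_2's own z axis and vertical above 0.05 rad and contact force between the fingers and board_2 above 0.3 N and contact force between board_2 and slab above 0.3 N) or (z of board_3_plain_end in the frame of slab below 0.056 m and angle between board_3's own z axis and vertical above 0.05 rad and contact force between the fingers and board_3 above 0.3 N and contact force between board_3 and slab above 0.3 N))), for 0.2 s.
2. then its handle is pressed down with the fingers and tips to the slab (it sinks over 2 mm) (((z of board_1_handle in the frame of slab below 0.056 m and angle between board_1's own z axis and vertical above 0.05 rad and contact force between the fingers and board_1 above 0.3 N and contact force between board_1 and slab above 0.3 N) or (z of board_2_handle in the frame of slab below 0.056 m and angle between board_2's own z axis and vertical above 0.05 rad and contact force between the fingers and board_2 above 0.3 N and contact force between board_2 and slab above 0.3 N) or (z of board_3_handle in the frame of slab below 0.056 m and angle between board_3's own z axis and vertical above 0.05 rad and contact force between the fingers and board_3 above 0.3 N and contact force between board_3 and slab above 0.3 N))), for 0.2 s.
3. it lies let go, level and still on the slab, clear of the other two (body origins over 100 mm apart) (((contact force between the fingers and board_1 below 0.1 N and linear speed of board_1 below 0.02 m/s and angle between board_1's own z axis and vertical below 0.03 rad and z of board_1 in the frame of slab between 0.035 and 0.045 m and horizontal distance between board_1 and board_2 above 0.1 m and horizontal distance between board_1 and board_3 above 0.1 m) or (contact force between the fingers and board_2 below 0.1 N and linear speed of board_2 below 0.02 m/s and angle between board_2's own z axis and vertical below 0.03 rad and z of board_2 in the frame of slab between 0.035 and 0.045 m and horizontal distance between board_2 and board_1 above 0.1 m and horizontal distance between board_2 and board_3 above 0.1 m) or (contact force between the fingers and board_3 below 0.1 N and linear speed of board_3 below 0.02 m/s and angle between board_3's own z axis and vertical below 0.03 rad and z of board_3 in the frame of slab between 0.035 and 0.045 m and horizontal distance between board_3 and board_1 above 0.1 m and horizontal distance between board_3 and board_2 above 0.1 m))), for 0.2 s.
4. still held by the fingers, it is lowered into the holder to within about 10 mm of its place (not dropped) (((contact force between the fingers and board_1 above 0.5 N and height (world z) of board_1 below 0.03 m and horizontal distance between board_1 and holder_bed below 0.02 m) or (contact force between the fingers and board_2 above 0.5 N and height (world z) of board_2 below 0.03 m and horizontal distance between board_2 and holder_bed below 0.02 m) or (contact force between the fingers and board_3 above 0.5 N and height (world z) of board_3 below 0.03 m and horizontal distance between board_3 and holder_bed below 0.02 m))), for 0.05 s.
At the end, for the whole second after the job is handed in: The warped board lies let go, level (0.05 rad) and still in the holder, sunk between the cross bars (origin under 19.4 mm over the table), its origin and handle point within 12 mm horizontally of the bed and notch points; the other two lie level on the slab within 30 mm of where they started (((horizontal distance between board_1 and holder_bed below 0.012 m and horizontal distance between board_1_handle and holder_notch below 0.012 m and height (world z) of board_1 below 0.0194 m and angle between each of board_1, board_2, board_3's own z axis and vertical below 0.05 rad and linear speed of board_1 below 0.02 m/s and contact force between the fingers and board_1 below 0.1 N and z of board_2 in the frame of slab between 0.035 and 0.045 m and distance of each of board_2, board_3 from where it was at the start of the episode below 0.03 m and z of board_3 in the frame of slab between 0.035 and 0.045 m) or (horizontal distance between board_2 and holder_bed below 0.012 m and horizontal distance between board_2_handle and holder_notch below 0.012 m and height (world z) of board_2 below 0.0194 m and angle between each of board_2, board_1, board_3's own z axis and vertical below 0.05 rad and linear speed of board_2 below 0.02 m/s and contact force between the fingers and board_2 below 0.1 N and z of board_1 in the frame of slab between 0.035 and 0.045 m and distance of each of board_1, board_3 from where it was at the start of the episode below 0.03 m and z of board_3 in the frame of slab between 0.035 and 0.045 m) or (horizontal distance between board_3 and holder_bed below 0.012 m and horizontal distance between board_3_handle and holder_notch below 0.012 m and height (world z) of board_3 below 0.0194 m and angle between each of board_3, board_1, board_2's own z axis and vertical below 0.05 rad and linear speed of board_3 below 0.02 m/s and contact force between the fingers and board_3 below 0.1 N and z of board_1 in the frame of slab between 0.035 and 0.045 m and distance of each of board_1, board_2 from where it was at the start of the episode below 0.03 m and z of board_2 in the frame of slab between 0.035 and 0.045 m))); the robot touches nothing.
It fails at once if a cup, the tin, the bottle or a chocolate bar is moved by more than 40 mm (distance of any of cup_1, cup_2, puck, sauce, bar_1, bar_2 from where it was at the start of the episode above 0.04 m).
It also fails if it takes over 72 s, if anything falls off the work surface, if the arm or the gripper's body presses on something with over 40 N, if the wrist force passes 120 N, or if a joint passes its speed limit or range.

## Robot

A 6-joint arm with a two-finger parallel gripper is mounted at the origin on the work surface. World frame = base frame: x ahead of the robot, y to its left, z up, the work surface at z = 0. Lengths are in m, angles in rad, forces in N, time in s.
With the tool pointing down it reaches from about 0.425 to 0.95 m from the base axis. Payload 3.5 kg.
Tool frame: the origin (TCP) lies between the finger pads; the fingertips stand 17 mm ahead of it and the grasp point (between the pads) lies 2 mm behind it (env.tcp_to_tips is the distance from the TCP to the fingertips, in m); x points along the fingers, z is the direction in which the jaws open and shut, and the axes are right-handed (so a half turn about x gives the same grasp; the last joint's range is limited). The gripper opens to 85 mm and grips with 20 to 120 N. Pads are 22 mm wide; open, the fingers measure 114 mm over their backs; the gripper's body (76 mm by 85 mm) begins 54 mm behind the grasp point. The pads swing forward as they close: fully open they stand 13 mm farther back than shut.
Start: joints at [1.044, 0.286, 1.577, -0, 1.279, -0.15], TCP at [0.248, 0.628, 0.222] pointing down, gripper open.
Joint ranges: [-2.77, 2.77], [-0.9, 2.22], [0.21, 2.48], [-1.53, 4.67], [0.24, 2.81], [-2.84, 2.84]. Speed limits (rad/s): [2.79, 2.79, 3.14, 3.14, 3.14, 3.14].

## Interface

Orientations are given as [roll, pitch, yaw] about the fixed x, y, z axes, in that order (R = Rz(yaw) Ry(pitch) Rx(roll)).
In Python, from station import env, eyes, ticket gives the robot as it stands.
- The arm moves only by the tool carry_out, never from a script. Its argument "plan" is a list of rows, each an object of numbers: "tx", "ty", "tz": the shift along the tool's x, y, z in mm; "wx", "wy", "wz": the turn, a rotation vector about the tool's x, y, z in rad. In form: [{"tx": .., "ty": .., "tz": .., "wx": .., "wy": .., "wz": ..}, ...]. A call has 1 to 8 rows; each row shifts and turns the pose as measured when the row begins, along the tool's axes as they then stand; what a row does not reach is not made up. A row lasts 1/12 s, in which the tool goes at most 41.7 mm and 7.16 degrees, less where a joint would pass 70% of its speed; a pose out of reach is approached as far as the arm can. A call with a gripper value outside its range is refused whole. "hand" is the opening, from 0 (shut) to 1 (fully open), set as the call begins (left out, the last holds). The fingers move at their own pace and stop on an object; the grip force is fixed at half the most. Time passes only in rows, so rows that do not move let the fingers close. It gives the time, the measured TCP pose, the force and the opening at its end, in the units of the state.
- env.observe(): the state, without advancing time (a new reading comes with each control period).
- eyes.read_camera(name): name is "scene" or "top" or "wrist"; returns (picture, depth): 480x640x3 uint8, blue, green, red; 480x640 float32, m along the optical axis (not along the pixel's ray), 0 where there is no reading.
- eyes.calibration(name): a dict with "fovy" (degrees; the focal length in pixels is half the picture's height over the tangent of half this angle, whatever the lens; pixels are square), "cx", "cy" (the principal point, pixels), "R" (3x3) and "t" (3): a world point X has camera coordinates R X + t. Camera axes: x right, y down, z forward; pixel columns grow to the right and rows downward; lengths in m; the calibration is good to about 2 mm. A picture is of the moment at which its call begins: read the wrist's pose just before it. calibration takes no time and is no camera call; for the wrist camera it gives the pose at the moment of the call.
- ticket.hand_in(): hands the job in, once; it reports no verdict.
The state is a dict: "time": time; "qpos": joint angles; "qvel": joint speeds; "tau": joint torques, N m; "tcp_pos": TCP position; "tcp_rot": TCP orientation; "wrist_force": force on the tool from outside, world axes, zero at the start; "torque": the same for the moment, N m; "opening": finger opening in m.
Only numpy, scipy, OpenCV 4.12 (cv2) and the standard library are available. Lean on these libraries where they do the work, as an engineer would, in place of code of your own. Each camera call takes 0.05 s, during which the arm holds its last target.

## Working session

There is one attempt and no reset: what is moved stays moved. The work goes in short steps, Python scripts to look and compute and a tool call to move; the robot and the scene stay as the last step left them, time stands still between calls to the robot, and variables do not carry over. Pictures are saved under pics/ and viewed, and the job is handed in when it is done.

Besides the shell and the picture viewer there is one more tool, called after ">>>" in YAML: its name, and indented under it one key for each argument. carry_out: Moves the arm, as the interface text tells. Its arguments: {"type":"object","properties":{"plan":{"type":"array","items":{"type":"object","properties":{"tx":{"type":"number"},"ty":{"type":"number"},"tz":{"type":"number"},"wx":{"type":"number"},"wy":{"type":"number"},"wz":{"type":"number"}}}},"hand":{"type":"number"}},"required":["plan"]}

```bash
ls; mkdir -p pics; python3 - <<'E'
from station import env, eyes, ticket
import cv2,numpy as np
print(env.observe())
for n in ("scene","top"):
    p,d=eyes.read_camera(n); cv2.imwrite(f"pics/{n}0.png",p); np.save(f"pics/{n}0.npy",d)
    print(n,eyes.calibration(n))
E
```

```text
pics
{'time': 0.0, 'qpos': array([ 1.04403449e+00,  2.87182457e-01,  1.57819102e+00, -1.13884106e-05,
        1.27858428e+00, -1.49987458e-01]), 'qvel': array([ 0.00093583,  0.00016409, -0.00097557,  0.00050187, -0.00221333,
       -0.00109042]), 'tau': array([ 1.91155632e-04, -4.05981338e+01, -2.92626804e+01, -1.69630662e-04,
        5.89698670e-03, -4.90823638e-06]), 'tcp_pos': array([0.24796872, 0.62706998, 0.22052841]), 'tcp_rot': array([ 2.99621294,  1.5684312 , -2.09294713]), 'wrist_force': array([ 0.59298186, -0.01049086, -0.66326194]), 'torque': array([0.06567143, 0.01224416, 0.00256452]), 'opening': 0.08535751706760392}
scene {'fovy': 46.136075686778575, 'cx': 318.7076591108963, 'cy': 238.80262871219864, 'R': array([[ 0.52015681,  0.85396557,  0.01340527],
       [ 0.58405799, -0.34421451, -0.73511403],
       [-0.62314778,  0.39020402, -0.67781094]]), 't': array([-0.21261798, -0.24570296,  1.40540871])}
top {'fovy': 50.19423778080099, 'cx': 319.09414837729094, 'cy': 229.34937688318334, 'R': array([[ 1.00331484e-02, -9.99947643e-01,  2.01172216e-03],
       [-9.90615110e-01, -1.02137186e-02, -1.36298880e-01],
       [ 1.36312291e-01, -6.25335482e-04, -9.90665720e-01]]), 't': array([-0.02821338,  0.47898815,  0.9785276 ])}
```

View pics/top0.png

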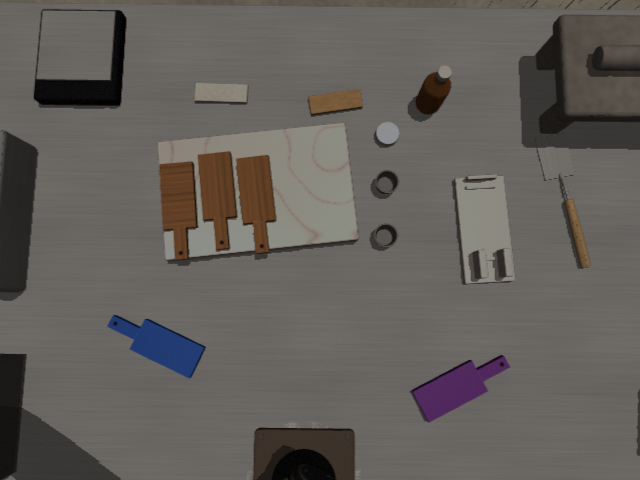

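View pics/scene0.png

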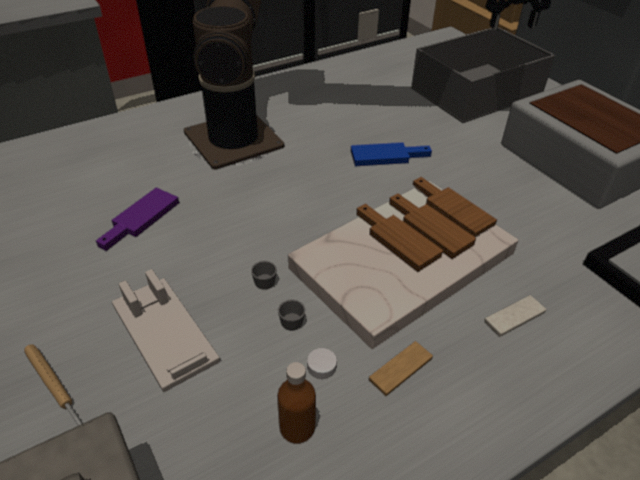

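The top view shows three wooden boards on the slab, with handles pointing down: bodies near (178,195), (217,187) and (255,190). The white holder is at (485,230) with its cheeks at about (480,264) and (505,262). The look-alikes are the blue board at (167,348) and the purple one at (450,390), plus the wooden bar at (335,102). I'll use the three wooden ones and crop closer.

```bash
python3 - <<'E'
import cv2,numpy as np
p=cv2.imread("pics/top0.png")
a=cv2.resize(p[115:275,140:370],None,fx=3.45,fy=3.45,interpolation=cv2.INTER_CUBIC); cv2.imwrite("pics/cropA.png",np.clip(a*1.6,0,255).astype('u1'))
b=cv2.resize(p[165:295,440:530],None,fx=4.5,fy=4.5,interpolation=cv2.INTER_CUBIC); cv2.imwrite("pics/cropB.png",b)
E
```

```text
(no output)
```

View pics/cropA.png

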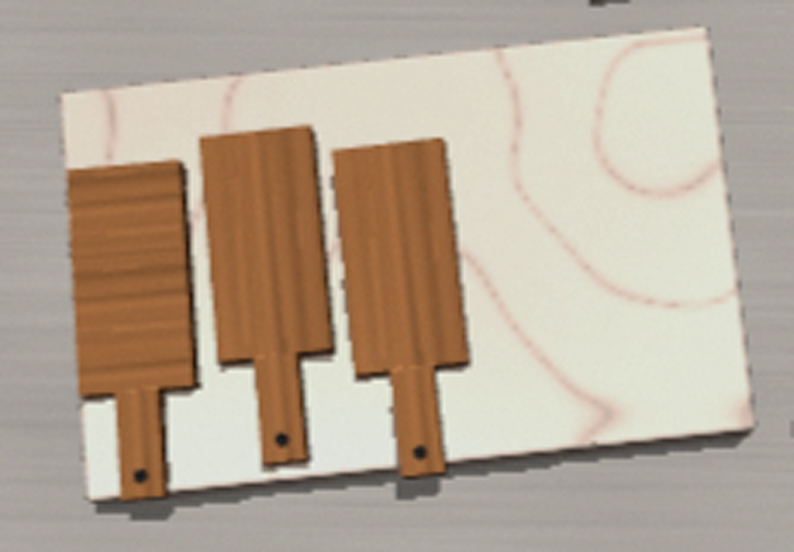

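View pics/cropB.png

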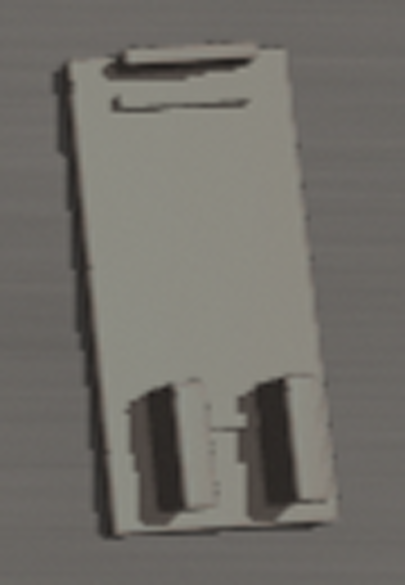

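```bash
cat > h.py <<'E'
import numpy as np,cv2
from station import env,eyes,ticket
def ray(name,uv,z,cal=None):
    c=cal or eyes.calibration(name); f=240/np.tan(np.radians(c['fovy'])/2)
    uv=np.atleast_2d(uv).astype(float)
    d=np.c_[(uv-[c['cx'],c['cy']])/f,np.ones(len(uv))]@c['R']
    o=-c['R'].T@c['t']
    return o+d*((z-o[2])/d[:,2])[:,None]
def fit(model,pts):
    m=np.array(model);p=pts[:,:2]; mc=m.mean(0);pc=p.mean(0)
    U,S,Vt=np.linalg.svd((m-mc).T@(p-pc)); R=(U@Vt).T
    t=pc-R@mc; e=p-(m@R.T+t)
    return t,np.arctan2(R[1,0],R[0,0]),np.linalg.norm(e,axis=1)
BM=np.array([[65,32],[65,-32],[-65,-32],[-65,32],[-125,12],[-125,-12]])/1000
SM=np.array([[120,190],[120,-190],[-120,-190],[-120,190]])/1000
HM=np.array([[80,50],[80,-50],[-134,-50],[-134,50]])/1000
E
python3 - <<'E'
from h import *
A=lambda l:np.array(l)/3.45+[140,115]-0.35
for n,l in dict(L=[(68,170),(181,161),(198,386),(80,397),(121,499),(166,496)],M=[(201,138),(313,126),(333,352),(220,364),(263,466),(309,461)],R=[(333,151),(443,139),(469,363),(356,376),(400,477),(445,473)]).items():
    t,a,e=fit(BM,ray("top",A(l),.058)); print(n,t.round(4),round(a,4),(e*1000).round(1))
t,a,e=fit(SM,ray("top",A([(62,94),(706,28),(752,430),(90,500)]),.04)); print("slab",t.round(4),round(a,4),(e*1000).round(1))
B=lambda l:np.array(l)/4.5+[440,165]-0.4
t,a,e=fit(HM,ray("top",B([(73,62),(286,50),(338,520),(117,535)]),.015)); print("holder",t.round(4),round(a,4),(e*1000).round(1))
R=lambda a:np.array([[np.cos(a),-np.sin(a)],[np.sin(a),np.cos(a)]])
print("cheeks in holder", ((ray("top",B([(178,385),(205,380),(190,512),(213,507),(286,377),(315,377),(302,505),(328,500)]),.057)[:,:2]-t)@R(a)*1000).round(1))
print("stop", ((ray("top",B([(128,50),(255,45),(130,62),(258,57)]),.035)[:,:2]-t)@R(a)*1000).round(1))
print(ray("top",[(387,183),(385,236),(388,133),(433,92),(335,102),(221,93)],.02).round(3))
E
```

```text
L [0.5403 0.2517] 0.1038 [0.4 0.5 1.5 0.4 1.  0.1]
M [0.5601 0.1763] 0.1218 [0.6 0.5 0.7 0.4 0.7 0.9]
R [0.554 0.101] 0.1288 [0.4 0.8 0.3 0.7 1.  0.3]
slab [0.5558 0.1013] 0.1164 [2.  1.9 2.6 2.6]
holder [ 0.5134 -0.3546] 0.0678 [1.7 1.5 1.5 0.9]
cheeks in holder [[ -72.8   29.1]
 [ -71.3   17.4]
 [-126.7   29.4]
 [-125.2   19.5]
 [ -72.   -17.2]
 [ -72.7  -29.6]
 [-126.5  -18.2]
 [-125.1  -29.4]]
stop [[ 79.   29.2]
 [ 78.1 -27.4]
 [ 73.5  28.9]
 [ 72.6 -28.2]]
[[ 0.577 -0.16   0.02 ]
 [ 0.469 -0.155  0.02 ]
 [ 0.682 -0.163  0.02 ]
 [ 0.771 -0.257  0.02 ]
 [ 0.747 -0.054  0.02 ]
 [ 0.764  0.183  0.02 ]]
```

```bash
cat >> h.py <<'E'
from scipy.spatial.transform import Rotation as Ro
def pose():
    o=env.observe(); return np.array(o['tcp_pos']),Ro.from_euler('xyz',o['tcp_rot']),o
def goal(yaw):  # tool x down, tool z (jaw) along (cos yaw, sin yaw)
    x=np.array([0,0,-1.]);z=np.array([np.cos(yaw),np.sin(yaw),0]);return Ro.from_matrix(np.c_[x,np.cross(z,x),z])
def plan(target,yaw,n=None,pr=True):
    p,R,o=pose(); Z=R.as_matrix()[:,2]; cur=np.arctan2(Z[1],Z[0])
    yaw=cur+(yaw-cur+np.pi/2)%np.pi-np.pi/2
    w=(R.inv()*goal(yaw)).as_rotvec(); d=np.array(target)-p
    k=max(np.linalg.norm(d)/.040,np.linalg.norm(w)/.12); n=n or int(np.ceil(k))or 1
    print("t%.2f"%o['time'],"cur",p.round(4),"jaw yaw %.3f->%.3f"%(cur,yaw),"q6 %.2f"%o['qpos'][5],"F",np.round(o['wrist_force'],2),"open %.4f"%o['opening'],"n",n)
    r=R
    for i in range(n):
        t=r.inv().apply(d/n)*1000
        print(dict(zip(("tx","ty","tz","wx","wy","wz"),[*map(float,t.round(1)),*map(float,(w/n).round(3))])))
        r=r*Ro.from_rotvec(w/n)
E
python3 - <<'E'
from h import *
print(env.tcp_to_tips)
plan([.6075,.108,.13],.129+np.pi/2)
for n in "LMR":pass
d=np.load("pics/top0.npy")
for u,v in [(15,200),(80,60),(179,200),(217,187),(255,190),(310,150),(10,400)]:
    c=eyes.calibration("top");f=240/np.tan(np.radians(c['fovy'])/2);D=d[v,u]
    print(u,v,(c['R'].T@(np.array([(u-c['cx'])/f*D,(v-c['cy'])/f*D,D])-c['t'])).round(3))
E
```

```text
0.017
t0.10 cur [0.248  0.6271 0.2207] jaw yaw 1.194->1.700 q6 -0.15 F [-1.07 -0.51 -0.  ] open 0.0853 n 16
{'tx': 5.7, 'ty': -32.8, 'tz': -21.9, 'wx': -0.032, 'wy': -0.0, 'wz': -0.0}
{'tx': 5.7, 'ty': -32.1, 'tz': -22.9, 'wx': -0.032, 'wy': -0.0, 'wz': -0.0}
{'tx': 5.7, 'ty': -31.4, 'tz': -23.9, 'wx': -0.032, 'wy': -0.0, 'wz': -0.0}
{'tx': 5.7, 'ty': -30.6, 'tz': -24.9, 'wx': -0.032, 'wy': -0.0, 'wz': -0.0}
{'tx': 5.7, 'ty': -29.8, 'tz': -25.9, 'wx': -0.032, 'wy': -0.0, 'wz': -0.0}
{'tx': 5.7, 'ty': -29.0, 'tz': -26.8, 'wx': -0.032, 'wy': -0.0, 'wz': -0.0}
{'tx': 5.7, 'ty': -28.1, 'tz': -27.7, 'wx': -0.032, 'wy': -0.0, 'wz': -0.0}
{'tx': 5.7, 'ty': -27.2, 'tz': -28.6, 'wx': -0.032, 'wy': -0.0, 'wz': -0.0}
{'tx': 5.7, 'ty': -26.3, 'tz': -29.4, 'wx': -0.032, 'wy': -0.0, 'wz': -0.0}
{'tx': 5.7, 'ty': -25.4, 'tz': -30.2, 'wx': -0.032, 'wy': -0.0, 'wz': -0.0}
{'tx': 5.7, 'ty': -24.4, 'tz': -31.0, 'wx': -0.032, 'wy': -0.0, 'wz': -0.0}
{'tx': 5.7, 'ty': -23.4, 'tz': -31.8, 'wx': -0.032, 'wy': -0.0, 'wz': -0.0}
{'tx': 5.7, 'ty': -22.4, 'tz': -32.5, 'wx': -0.032, 'wy': -0.0, 'wz': -0.0}
{'tx': 5.7, 'ty': -21.3, 'tz': -33.2, 'wx': -0.032, 'wy': -0.0, 'wz': -0.0}
{'tx': 5.7, 'ty': -20.3, 'tz': -33.9, 'wx': -0.032, 'wy': -0.0, 'wz': -0.0}
{'tx': 5.7, 'ty': -19.2, 'tz': -34.5, 'wx': -0.032, 'wy': -0.0, 'wz': -0.0}
15 200 [0.525 0.559 0.07 ]
80 60 [0.822 0.468 0.044]
179 200 [0.53  0.249 0.059]
217 187 [0.557 0.176 0.056]
255 190 [0.551 0.102 0.061]
310 150 [ 0.639 -0.003  0.038]
10 400 [0.151 0.55  0.043]
```

```bash
python3 - <<'E'
from h import *
plan([.594,.257,.09],.115+np.pi/2)
E
```

```text
t0.10 cur [0.248  0.6271 0.2207] jaw yaw 1.194->1.686 q6 -0.15 F [-1.07 -0.51 -0.  ] open 0.0853 n 14
{'tx': 9.4, 'ty': -32.7, 'tz': -15.5, 'wx': -0.035, 'wy': -0.0, 'wz': -0.0}
{'tx': 9.4, 'ty': -32.1, 'tz': -16.6, 'wx': -0.035, 'wy': -0.0, 'wz': -0.0}
{'tx': 9.4, 'ty': -31.5, 'tz': -17.7, 'wx': -0.035, 'wy': -0.0, 'wz': -0.0}
{'tx': 9.4, 'ty': -30.9, 'tz': -18.8, 'wx': -0.035, 'wy': -0.0, 'wz': -0.0}
{'tx': 9.4, 'ty': -30.2, 'tz': -19.9, 'wx': -0.035, 'wy': -0.0, 'wz': -0.0}
{'tx': 9.4, 'ty': -29.5, 'tz': -21.0, 'wx': -0.035, 'wy': -0.0, 'wz': -0.0}
{'tx': 9.3, 'ty': -28.7, 'tz': -22.0, 'wx': -0.035, 'wy': -0.0, 'wz': -0.0}
{'tx': 9.3, 'ty': -28.0, 'tz': -23.0, 'wx': -0.035, 'wy': -0.0, 'wz': -0.0}
{'tx': 9.3, 'ty': -27.1, 'tz': -23.9, 'wx': -0.035, 'wy': -0.0, 'wz': -0.0}
{'tx': 9.3, 'ty': -26.3, 'tz': -24.9, 'wx': -0.035, 'wy': -0.0, 'wz': -0.0}
{'tx': 9.3, 'ty': -25.4, 'tz': -25.8, 'wx': -0.035, 'wy': -0.0, 'wz': -0.0}
{'tx': 9.3, 'ty': -24.5, 'tz': -26.7, 'wx': -0.035, 'wy': -0.0, 'wz': -0.0}
{'tx': 9.3, 'ty': -23.5, 'tz': -27.5, 'wx': -0.035, 'wy': -0.0, 'wz': -0.0}
{'tx': 9.3, 'ty': -22.5, 'tz': -28.3, 'wx': -0.035, 'wy': -0.0, 'wz': -0.0}
```

>>> carry_out:
  plan:
    - {"tx":3,"ty":-33,"tz":-15,"wx":-0.035}
    - {"tx":3,"ty":-32,"tz":-17,"wx":-0.035}
    - {"tx":5,"ty":-31,"tz":-18,"wx":-0.035}
    - {"tx":9,"ty":-31,"tz":-19,"wx":-0.035}
    - {"tx":9,"ty":-30,"tz":-20,"wx":-0.035}
    - {"tx":9,"ty":-30,"tz":-21,"wx":-0.035}
    - {"tx":9,"ty":-29,"tz":-22,"wx":-0.035}
    - {"tx":9,"ty":-28,"tz":-23,"wx":-0.035}
  hand: 0

```text
invalid input at $.plan[0]: expected keys tx, ty, tz, wx, wy, wz
```

```bash
python3 - <<'E'
from h import *
plan([.594,.257,.09],.115+np.pi/2)
E
```

```text
t0.10 cur [0.248  0.6271 0.2207] jaw yaw 1.194->1.686 q6 -0.15 F [-1.07 -0.51 -0.  ] open 0.0853 n 14
{'tx': 9.4, 'ty': -32.7, 'tz': -15.5, 'wx': -0.035, 'wy': -0.0, 'wz': -0.0}
{'tx': 9.4, 'ty': -32.1, 'tz': -16.6, 'wx': -0.035, 'wy': -0.0, 'wz': -0.0}
{'tx': 9.4, 'ty': -31.5, 'tz': -17.7, 'wx': -0.035, 'wy': -0.0, 'wz': -0.0}
{'tx': 9.4, 'ty': -30.9, 'tz': -18.8, 'wx': -0.035, 'wy': -0.0, 'wz': -0.0}
{'tx': 9.4, 'ty': -30.2, 'tz': -19.9, 'wx': -0.035, 'wy': -0.0, 'wz': -0.0}
{'tx': 9.4, 'ty': -29.5, 'tz': -21.0, 'wx': -0.035, 'wy': -0.0, 'wz': -0.0}
{'tx': 9.3, 'ty': -28.7, 'tz': -22.0, 'wx': -0.035, 'wy': -0.0, 'wz': -0.0}
{'tx': 9.3, 'ty': -28.0, 'tz': -23.0, 'wx': -0.035, 'wy': -0.0, 'wz': -0.0}
{'tx': 9.3, 'ty': -27.1, 'tz': -23.9, 'wx': -0.035, 'wy': -0.0, 'wz': -0.0}
{'tx': 9.3, 'ty': -26.3, 'tz': -24.9, 'wx': -0.035, 'wy': -0.0, 'wz': -0.0}
{'tx': 9.3, 'ty': -25.4, 'tz': -25.8, 'wx': -0.035, 'wy': -0.0, 'wz': -0.0}
{'tx': 9.3, 'ty': -24.5, 'tz': -26.7, 'wx': -0.035, 'wy': -0.0, 'wz': -0.0}
{'tx': 9.3, 'ty': -23.5, 'tz': -27.5, 'wx': -0.035, 'wy': -0.0, 'wz': -0.0}
{'tx': 9.3, 'ty': -22.5, 'tz': -28.3, 'wx': -0.035, 'wy': -0.0, 'wz': -0.0}
```

>>> carry_out:
  plan:
    - {"tx":3,"ty":-33,"tz":-15,"wx":-0.035,"wy":0,"wz":0}
    - {"tx":3,"ty":-32,"tz":-17,"wx":-0.035,"wy":0,"wz":0}
    - {"tx":5,"ty":-31,"tz":-18,"wx":-0.035,"wy":0,"wz":0}
    - {"tx":9,"ty":-31,"tz":-19,"wx":-0.035,"wy":0,"wz":0}
    - {"tx":9,"ty":-30,"tz":-20,"wx":-0.035,"wy":0,"wz":0}
    - {"tx":9,"ty":-30,"tz":-21,"wx":-0.035,"wy":0,"wz":0}
    - {"tx":9,"ty":-29,"tz":-22,"wx":-0.035,"wy":0,"wz":0}
    - {"tx":9,"ty":-28,"tz":-23,"wx":-0.035,"wy":0,"wz":0}
  hand: 0

```text
time: 0.77
tcp_pos: [0.4479, 0.4135, 0.1603]
tcp_rot: [1.68, 1.567, -3.102]
wrist_force: [0.0, 1.4, 0.2]
opening: 0.0003
```

```bash
python3 - <<'E'
from h import *
plan([.594,.257,.09],.115+np.pi/2)
E
```

```text
t0.77 cur [0.4479 0.4135 0.1603] jaw yaw 1.502->1.686 q6 -0.92 F [0.01 1.37 0.24] open 0.0003 n 6
{'tx': 11.6, 'ty': -26.1, 'tz': -24.3, 'wx': -0.031, 'wy': -0.0, 'wz': -0.001}
{'tx': 11.6, 'ty': -25.4, 'tz': -25.1, 'wx': -0.031, 'wy': -0.0, 'wz': -0.001}
{'tx': 11.7, 'ty': -24.6, 'tz': -25.9, 'wx': -0.031, 'wy': -0.0, 'wz': -0.001}
{'tx': 11.7, 'ty': -23.8, 'tz': -26.6, 'wx': -0.031, 'wy': -0.0, 'wz': -0.001}
{'tx': 11.7, 'ty': -22.9, 'tz': -27.3, 'wx': -0.031, 'wy': -0.0, 'wz': -0.001}
{'tx': 11.7, 'ty': -22.1, 'tz': -28.0, 'wx': -0.031, 'wy': -0.0, 'wz': -0.001}
```

>>> carry_out:
  plan:
    - {"tx":11.5,"ty":-26,"tz":-24.5,"wx":-0.032,"wy":0,"wz":0}
    - {"tx":11.5,"ty":-25.5,"tz":-25,"wx":-0.032,"wy":0,"wz":0}
    - {"tx":11.5,"ty":-25,"tz":-26,"wx":-0.032,"wy":0,"wz":0}
    - {"tx":11.5,"ty":-24,"tz":-27,"wx":-0.032,"wy":0,"wz":0}
    - {"tx":11.5,"ty":-23,"tz":-27.5,"wx":-0.032,"wy":0,"wz":0}
    - {"tx":10,"ty":-22,"tz":-28,"wx":-0.032,"wy":0,"wz":0}
    - {"tx":0,"ty":-5,"tz":-5,"wx":0,"wy":0,"wz":0}

```text
time: 1.35
tcp_pos: [0.607, 0.2386, 0.0836]
tcp_rot: [1.743, 1.56, -2.84]
wrist_force: [-0.6, 0.0, 0.4]
opening: -0.0003
```

```bash
python3 - <<'E'
from h import *
plan([.594,.257,.079],.115+np.pi/2)
E
```

```text
t1.35 cur [0.607  0.2386 0.0836] jaw yaw 1.700->1.686 q6 -1.48 F [-0.61  0.    0.35] open -0.0003 n 1
{'tx': 4.7, 'ty': 10.5, 'tz': 20.0, 'wx': 0.014, 'wy': -0.002, 'wz': -0.01}
```

>>> carry_out:
  plan:
    - {"tx":0,"ty":10.5,"tz":20,"wx":0.014,"wy":0,"wz":-0.01}
    - {"tx":3,"ty":0,"tz":0,"wx":0,"wy":0,"wz":0}
    - {"tx":3,"ty":0,"tz":0,"wx":0,"wy":0,"wz":0}
    - {"tx":2,"ty":0,"tz":0,"wx":0,"wy":0,"wz":0}

```text
time: 1.68
tcp_pos: [0.5952, 0.2534, 0.0725]
tcp_rot: [2.161, 1.566, -2.444]
wrist_force: [-1.1, 0.0, -0.1]
opening: -0.0004
```

```bash
python3 - <<'E'
from h import *
plan([.594,.257,.073],.115+np.pi/2)
E
```

```text
t1.68 cur [0.5952 0.2534 0.0725] jaw yaw 1.678->1.686 q6 -1.43 F [-1.12  0.02 -0.07] open -0.0004 n 1
{'tx': -0.5, 'ty': 0.8, 'tz': 3.7, 'wx': -0.008, 'wy': -0.003, 'wz': -0.004}
```

>>> carry_out:
  plan:
    - {"tx":1.5,"ty":0,"tz":0,"wx":0,"wy":0,"wz":0}
    - {"tx":1.5,"ty":0,"tz":0,"wx":0,"wy":0,"wz":0}

```text
time: 1.85
tcp_pos: [0.5945, 0.2538, 0.0689]
tcp_rot: [2.116, 1.565, -2.488]
wrist_force: [-0.2, -0.1, 0.7]
opening: 0.0
```

>>> carry_out:
  plan:
    - {"tx":1,"ty":0,"tz":0,"wx":0,"wy":0,"wz":0}
    - {"tx":0,"ty":0,"tz":0,"wx":0,"wy":0,"wz":0}

```text
time: 2.02
tcp_pos: [0.5941, 0.2542, 0.0676]
tcp_rot: [2.09, 1.565, -2.513]
wrist_force: [0.4, 0.7, 0.4]
opening: -0.0
```

```bash
python3 - <<'E'
from h import *
p,d=eyes.read_camera("wrist"); cv2.imwrite("pics/w1.png",p)
p,d=eyes.read_camera("top"); cv2.imwrite("pics/t1.png",p[100:280,130:380].repeat(3,0).repeat(3,1))
plan([.594,.257,.073],.115+np.pi/2)
E
```

```text
t2.12 cur [0.5943 0.2542 0.0679] jaw yaw 1.680->1.686 q6 -1.43 F [-0.11 -0.07 -0.51] open 0.0003 n 1
{'tx': -5.1, 'ty': 0.0, 'tz': 2.8, 'wx': -0.006, 'wy': -0.003, 'wz': -0.005}
```

View pics/w1.png

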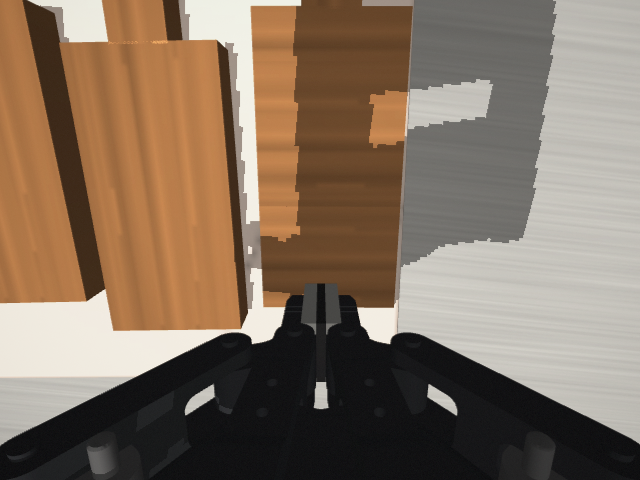

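View pics/t1.png

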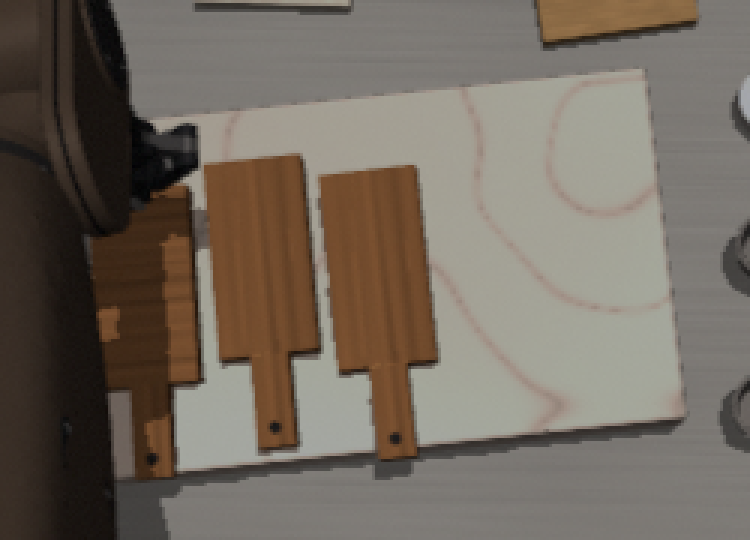

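```bash
python3 - <<'E'
from h import *
c=eyes.calibration("wrist");f=240/np.tan(np.radians(c['fovy'])/2)
def pr(X,c): 
    f=240/np.tan(np.radians(c['fovy'])/2);q=c['R']@X+c['t'];return (q[:2]/q[2]*f+[c['cx'],c['cy']]).round(1)
p,R,o=pose()
print("tip",pr(p+R.apply([.017,0,0]),c),"tcp",pr(p,c),"wf",o['wrist_force'])
q=np.array([.5403,.2517]);a=.1038;Rm=np.array([[np.cos(a),-np.sin(a)],[np.sin(a),np.cos(a)]])
for m in BM[:4]: print(pr(np.r_[Rm@m+q,.058],c))
s,d=eyes.read_camera("scene"); cv2.imwrite("pics/s1.png",s[150:300,330:530].repeat(4,0).repeat(4,1))
w=eyes.read_camera("wrist")[1]
for v,u in [(300,290),(260,330),(290,300),(287,320),(295,345),(304,285)]: print(v,u,w[v,u])
E
```

```text
tip [321.1 280.5] tcp [321.1 294.7] wf [-0.10613982 -0.07237961 -0.511446  ]
[392.8 307.6]
[261.7 306.8]
[249.4   4.1]
[412.4   5. ]
300 290 0.1424195
260 330 0.1703395
290 300 0.17571926
287 320 0.14495541
295 345 0.14725247
304 285 0.17871806
```

View pics/s1.png

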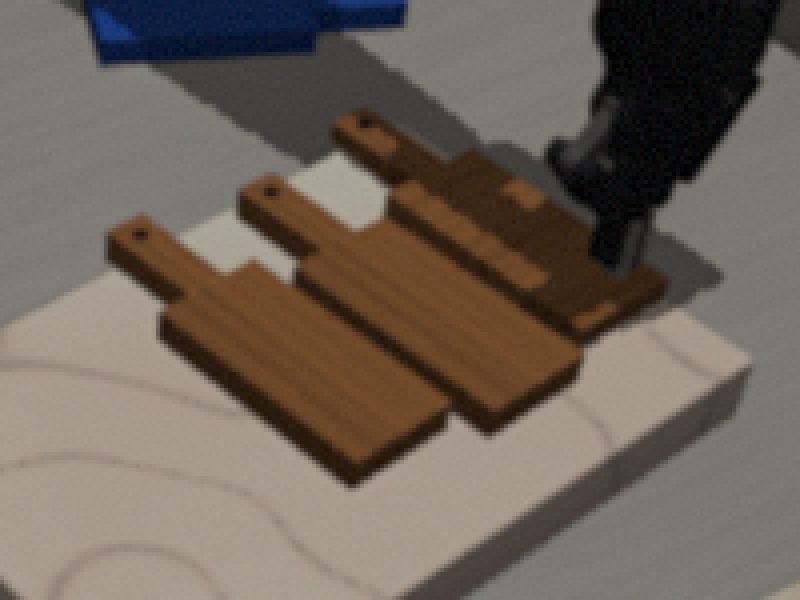

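```bash
python3 - <<'E'
from h import *
c=eyes.calibration("wrist");f=240/np.tan(np.radians(c['fovy'])/2)
p,R,o=pose();print(p)
im,w=eyes.read_camera("wrist")
for v,u in [(284,320),(287,320),(290,315),(297,290),(310,320),(340,320),(250,330),(280,330),(300,265),(302,385),(200,330),(100,330),(50,330),(200,180),(300,180),(350,250)]:
    D=w[v,u];X=c['R'].T@(np.array([(u-c['cx'])/f*D,(v-c['cy'])/f*D,D])-c['t']);print(v,u,X.round(4))
E
```

```text
[0.59447085 0.25419094 0.06802702]
284 320 [0.5837 0.2526 0.0817]
287 320 [0.5834 0.2525 0.0856]
290 315 [0.5841 0.2506 0.0875]
297 290 [0.5893 0.241  0.0851]
310 320 [0.5842 0.2527 0.1042]
340 320 [0.5899 0.2534 0.1142]
250 330 [0.5765 0.2564 0.0563]
280 330 [0.5915 0.2582 0.0565]
300 265 [0.605  0.2278 0.0575]
302 385 [0.6001 0.2864 0.0562]
200 330 [0.5527 0.2536 0.0575]
100 330 [0.5107 0.2487 0.0574]
50 330 [0.4917 0.2465 0.0574]
200 180 [0.5601 0.1863 0.0577]
300 180 [0.6092 0.1868 0.0583]
350 250 [0.5866 0.2331 0.1288]
```

```bash
python3 - <<'E'
from h import *
def pr(X,c): 
    f=240/np.tan(np.radians(c['fovy'])/2);q=c['R']@X+c['t'];return (q[:2]/q[2]*f+[c['cx'],c['cy']]).round(1)
c=eyes.calibration("scene");p,R,o=pose()
for dz in (0,-.01,.01,.02): 
  X=p+[0,0,dz]
  print(X.round(4),((pr(X,c)-[330,150])*4), ((pr(X+[.011,0,0],c)-[330,150])*4))
for X in ([.605,.2578+.03,.058],[.6083,.2266,.058]): print((pr(np.array(X),c)-[330,150])*4)
im,w=eyes.read_camera("scene")
f=240/np.tan(np.radians(c['fovy'])/2)
for v,u in [(217,486),(215,486),(210,487),(205,487),(213,481),(222,480)]:
    D=w[v,u];X=c['R'].T@(np.array([(u-c['cx'])/f*D,(v-c['cy'])/f*D,D])-c['t']);print(v,u,X.round(4))
E
```

```text
[0.5945 0.2541 0.0681] [606.4 280.8] [622.8 293.6]
[0.5945 0.2541 0.0581] [602.4 296.4] [618.  309.2]
[0.5945 0.2541 0.0781] [610.8 264.8] [627.2 277.6]
[0.5945 0.2541 0.0881] [615.2 248.8] [631.6 261.6]
[668.4 285.6]
[579.6 332. ]
217 486 [0.6035 0.2525 0.0834]
215 486 [0.6042 0.2498 0.0901]
210 487 [0.6032 0.2501 0.1015]
205 487 [0.6021 0.2475 0.1139]
213 481 [0.6001 0.2392 0.0966]
222 480 [0.5906 0.256  0.0596]
```

The cameras put the visible fingertips at z≈0.082, not 0.051, so nothing is touching yet. I'll go on down slowly and find contact by force.

>>> carry_out:
  plan:
    - {"tx":3,"ty":0,"tz":3,"wx":0,"wy":0,"wz":0}
    - {"tx":3,"ty":0,"tz":0,"wx":0,"wy":0,"wz":0}
    - {"tx":3,"ty":0,"tz":0,"wx":0,"wy":0,"wz":0}

```text
time: 2.57
tcp_pos: [0.595, 0.2575, 0.0596]
tcp_rot: [2.458, 1.568, -2.145]
wrist_force: [-0.6, 0.6, 0.7]
opening: -0.0002
```

>>> carry_out:
  plan:
    - {"tx":3,"ty":0,"tz":0,"wx":0,"wy":0,"wz":0}
    - {"tx":2,"ty":0,"tz":0,"wx":0,"wy":0,"wz":0}

```text
time: 2.73
tcp_pos: [0.5946, 0.2575, 0.0535]
tcp_rot: [2.308, 1.567, -2.295]
wrist_force: [-0.2, -0.6, 0.1]
opening: -0.0001
```

>>> carry_out:
  plan:
    - {"tx":2,"ty":0,"tz":0,"wx":0,"wy":0,"wz":0}
    - {"tx":1,"ty":0,"tz":0,"wx":0,"wy":0,"wz":0}

```text
time: 2.9
tcp_pos: [0.5941, 0.2574, 0.0493]
tcp_rot: [2.156, 1.566, -2.447]
wrist_force: [-0.8, 1.1, -0.7]
opening: 0.0001
```

>>> carry_out:
  plan:
    - {"tx":2,"ty":0,"tz":0,"wx":0,"wy":0,"wz":0}
    - {"tx":1,"ty":0,"tz":0,"wx":0,"wy":0,"wz":0}

```text
time: 3.07
tcp_pos: [0.5952, 0.2575, 0.0468]
tcp_rot: [2.568, 1.568, -2.035]
wrist_force: [0.0, 0.6, 2.4]
opening: -0.0002
```

>>> carry_out:
  plan:
    - {"tx":1,"ty":0,"tz":0,"wx":0,"wy":0,"wz":0}
    - {"tx":1,"ty":0,"tz":0,"wx":0,"wy":0,"wz":0}

```text
time: 3.23
tcp_pos: [0.5956, 0.2575, 0.0459]
tcp_rot: [2.596, 1.568, -2.008]
wrist_force: [-2.4, -2.0, 6.9]
opening: 0.0005
```

```bash
cat >> h.py <<'E'
def w3(name,pts):
    p,R,o=pose(); c=eyes.calibration(name);im,w=eyes.read_camera(name);f=240/np.tan(np.radians(c['fovy'])/2)
    for u,v in pts:
        D=w[v,u];X=c['R'].T@(np.array([(u-c['cx'])/f*D,(v-c['cy'])/f*D,D])-c['t']);print((u,v),X.round(4))
    return im,w
E
python3 - <<'E'
from h import *
im,w=w3("wrist",[(320,284),(320,290),(330,250),(265,300),(330,100)])
cv2.imwrite("pics/w2.png",im)
plan([.594,.257,.073],.115+np.pi/2)
E
```

```text
(320, 284) [0.5847 0.2559 0.0598]
(320, 290) [0.5846 0.2559 0.0661]
(330, 250) [0.571  0.2585 0.0561]
(265, 300) [0.5971 0.2334 0.0541]
(330, 100) [0.5142 0.2518 0.0594]
t3.28 cur [0.5956 0.2575 0.046 ] jaw yaw 1.680->1.686 q6 -1.43 F [-1.18 -0.79  3.24] open 0.0000 n 1
{'tx': -27.0, 'ty': 1.7, 'tz': -0.4, 'wx': -0.006, 'wy': -0.003, 'wz': -0.002}
```

View pics/w2.png

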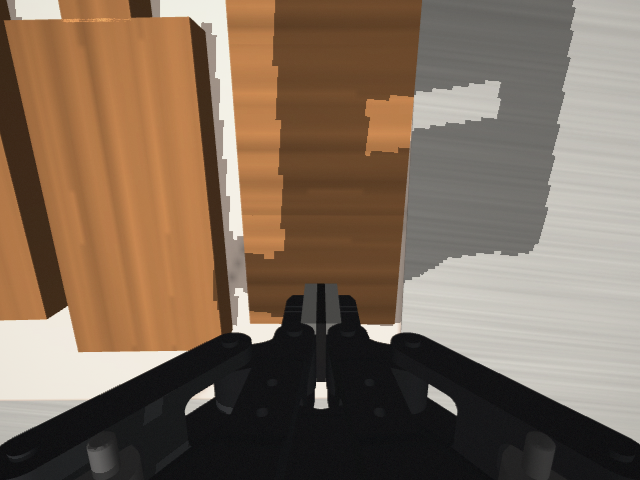

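```bash
cat >> h.py <<'E'
def planefit(name,box,zr=(.045,.07)):
    c=eyes.calibration(name);im,w=eyes.read_camera(name);f=240/np.tan(np.radians(c['fovy'])/2)
    u0,v0,u1,v1=box;u,v=np.meshgrid(range(u0,u1),range(v0,v1));D=w[v,u]
    X=(np.stack([(u-c['cx'])/f*D,(v-c['cy'])/f*D,D],-1)-c['t'])@c['R'];X=X.reshape(-1,3)
    m=X.mean(0);_,_,V=np.linalg.svd(X-m,full_matrices=False);n=V[2]*np.sign(V[2][2]);
    return m.round(4),n.round(4),o_(X,m,n)
def o_(X,m,n): return round(float(np.std((X-m)@n)),5)
E
python3 - <<'E'
from h import *
print(env.observe()['wrist_force'])
print(planefit("wrist",(290,20,400,270)),planefit("wrist",(80,40,180,330)))
print(env.observe()['wrist_force'])
E
```

```text
[-1.17608988 -0.78862164  3.24133381]
(array([0.5306, 0.2591, 0.0597]), array([0.0838, 0.0683, 0.9941]), 0.00828) (array([0.5548, 0.1786, 0.0577]), array([-0.0085, -0.3949,  0.9187]), 0.00753)
[-1.76320298 -0.23799406  5.84509564]
```

```bash
sed -i 's/X=X.reshape(-1,3)$/X=X.reshape(-1,3);X=X[(X[:,2]>zr[0])\&(X[:,2]<zr[1])]/' h.py; python3 - <<'E'
from h import *
print(planefit("wrist",(290,20,390,265)),planefit("wrist",(90,40,180,320)))
E
```

```text
(array([0.5299, 0.2572, 0.0593]), array([0.0799, 0.0089, 0.9968]), 0.00064) (array([0.5525, 0.1803, 0.0572]), array([ 3.0e-04, -1.8e-03,  1.0e+00]), 0.00063)
```

L is tilted 0.08 rad, so it is the warped board. The neighbour reads flat. I'll hold briefly, lift and go to the handle.

>>> carry_out:
  plan:
    - {"tx":0.5,"ty":0,"tz":0,"wx":0,"wy":0,"wz":0}
    - {"tx":0.5,"ty":0,"tz":0,"wx":0,"wy":0,"wz":0}
    - {"tx":0.3,"ty":0,"tz":0,"wx":0,"wy":0,"wz":0}

```text
time: 3.73
tcp_pos: [0.5956, 0.2575, 0.046]
tcp_rot: [2.679, 1.568, -1.924]
wrist_force: [-1.6, -0.6, 3.9]
opening: -0.0
```

>>> carry_out:
  plan:
    - {"tx":-15,"ty":0,"tz":0,"wx":0,"wy":0,"wz":0}
    - {"tx":-10,"ty":0,"tz":0,"wx":0,"wy":0,"wz":0}

```text
time: 3.9
tcp_pos: [0.5935, 0.2571, 0.0676]
tcp_rot: [2.045, 1.563, -2.558]
wrist_force: [-0.1, -0.4, 1.0]
opening: -0.0002
```

```bash
python3 - <<'E'
from h import *
plan([.436,.241,.065],.104+np.pi/2,n=5)
E
```

```text
t3.90 cur [0.5935 0.2571 0.0676] jaw yaw 1.680->1.675 q6 -1.43 F [-0.15 -0.43  0.99] open -0.0002 n 5
{'tx': 0.7, 'ty': 31.7, 'tz': 0.2, 'wx': 0.001, 'wy': -0.001, 'wz': -0.001}
{'tx': 0.7, 'ty': 31.7, 'tz': 0.2, 'wx': 0.001, 'wy': -0.001, 'wz': -0.001}
{'tx': 0.6, 'ty': 31.7, 'tz': 0.2, 'wx': 0.001, 'wy': -0.001, 'wz': -0.001}
{'tx': 0.6, 'ty': 31.7, 'tz': 0.1, 'wx': 0.001, 'wy': -0.001, 'wz': -0.001}
{'tx': 0.6, 'ty': 31.7, 'tz': 0.1, 'wx': 0.001, 'wy': -0.001, 'wz': -0.001}
```

>>> carry_out:
  plan:
    - {"tx":0,"ty":32,"tz":0,"wx":0,"wy":0,"wz":0}
    - {"tx":0,"ty":32,"tz":0,"wx":0,"wy":0,"wz":0}
    - {"tx":0,"ty":32,"tz":0,"wx":0,"wy":0,"wz":0}
    - {"tx":0,"ty":32,"tz":0,"wx":0,"wy":0,"wz":0}
    - {"tx":0,"ty":32,"tz":0,"wx":0,"wy":0,"wz":0}
    - {"tx":0,"ty":0,"tz":0,"wx":0,"wy":0,"wz":0}

```text
time: 4.4
tcp_pos: [0.4302, 0.2385, 0.066]
tcp_rot: [2.684, 1.568, -1.921]
wrist_force: [-0.7, 0.5, 0.3]
opening: 0.0
```

```bash
python3 - <<'E'
from h import *
im,w=w3("wrist",[(320,284),(320,290)])
cv2.imwrite("pics/w3.png",im)
plan([.436,.241,.050],.104+np.pi/2)
E
```

```text
(320, 284) [0.4195 0.2369 0.0794]
(320, 290) [0.4196 0.2369 0.0854]
t4.45 cur [0.4335 0.239  0.0672] jaw yaw 1.677->1.675 q6 -1.38 F [-0.33 -0.02 -0.1 ] open 0.0001 n 1
{'tx': 17.2, 'ty': -2.6, 'tz': 1.7, 'wx': 0.002, 'wy': -0.002, 'wz': 0.004}
```

View pics/w3.png

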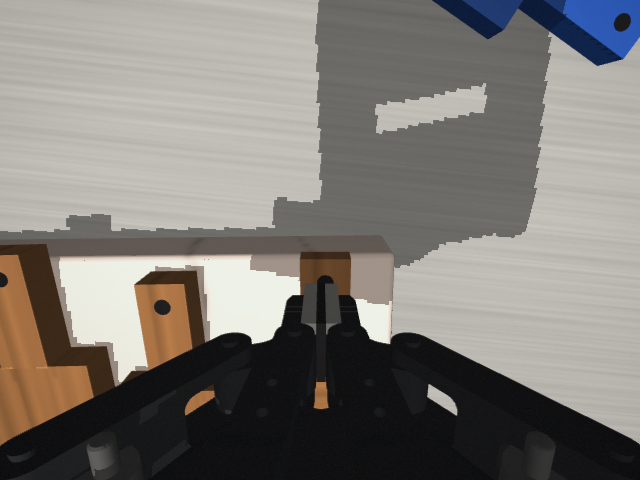

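>>> carry_out:
  plan:
    - {"tx":8,"ty":-2,"tz":2,"wx":0,"wy":0,"wz":0}
    - {"tx":8,"ty":0,"tz":0,"wx":0,"wy":0,"wz":0}
    - {"tx":2,"ty":0,"tz":0,"wx":0,"wy":0,"wz":0}
    - {"tx":2,"ty":0,"tz":0,"wx":0,"wy":0,"wz":0}
    - {"tx":1,"ty":0,"tz":0,"wx":0,"wy":0,"wz":0}

```text
time: 4.87
tcp_pos: [0.4408, 0.2424, 0.0454]
tcp_rot: [-1.597, 1.561, 0.078]
wrist_force: [-1.6, 0.3, 0.7]
opening: -0.0002
```

>>> carry_out:
  plan:
    - {"tx":1.5,"ty":0,"tz":0,"wx":0,"wy":0,"wz":0}
    - {"tx":1,"ty":0,"tz":0,"wx":0,"wy":0,"wz":0}

```text
time: 5.03
tcp_pos: [0.4412, 0.2425, 0.0446]
tcp_rot: [-1.828, 1.567, -0.153]
wrist_force: [-8.3, -1.2, 13.3]
opening: -0.0001
```

>>> carry_out:
  plan:
    - {"tx":0,"ty":0,"tz":0,"wx":0,"wy":0,"wz":0}
    - {"tx":0,"ty":0,"tz":0,"wx":0,"wy":0,"wz":0}
    - {"tx":0,"ty":0,"tz":0,"wx":0,"wy":0,"wz":0}

```text
time: 5.28
tcp_pos: [0.4425, 0.2427, 0.0457]
tcp_rot: [-1.893, 1.568, -0.219]
wrist_force: [-2.0, 0.2, 1.7]
opening: 0.0001
```

```bash
python3 - <<'E'
from h import *
im,w=eyes.read_camera("scene"); cv2.imwrite("pics/s3.png",im[150:300,330:530].repeat(4,0).repeat(4,1))
print(env.observe()['wrist_force'],env.observe()['tcp_pos'])
c=eyes.calibration("scene");f=240/np.tan(np.radians(c['fovy'])/2)
def pr(X):
    q=c['R']@X+c['t'];return (q[:2]/q[2]*f+[c['cx'],c['cy']]).round(1)
for a,o in ((.1038,[.5403,.2517]),(.1218,[.5601,.1763])):
    R=np.array([[np.cos(a),-np.sin(a)],[np.sin(a),np.cos(a)]])
    for x in (-110,-95,-50,-20,0,20,40,55):
        for y in ((-8,)if x<-65 else(-25,)):
            u,v=pr(np.r_[R@[x/1e3,y/1e3]+o,.058]).round().astype(int);D=np.median(w[v-1:v+2,u-1:u+2])
            X=c['R'].T@(np.array([(u-c['cx'])/f*D,(v-c['cy'])/f*D,D])-c['t']);print(x,y,(u,v),X.round(4))
E
```

```text
[-1.31416404  0.32050684  2.26626491] [0.44252798 0.2427059  0.04567872]
-110 -8 (np.int64(419), np.int64(184)) [0.4324 0.2321 0.0577]
-95 -8 (np.int64(424), np.int64(187)) [0.447  0.2335 0.0589]
-50 -25 (np.int64(434), np.int64(201)) [0.4963 0.2187 0.0617]
-20 -25 (np.int64(445), np.int64(209)) [0.5271 0.2212 0.0617]
0 -25 (np.int64(452), np.int64(214)) [0.5467 0.2222 0.0625]
20 -25 (np.int64(460), np.int64(219)) [0.5677 0.2238 0.0644]
40 -25 (np.int64(467), np.int64(225)) [0.5866 0.2251 0.0626]
55 -25 (np.int64(473), np.int64(229)) [0.6016 0.2265 0.0631]
-110 -8 (np.int64(395), np.int64(200)) [0.453 0.153 0.061]
-95 -8 (np.int64(400), np.int64(204)) [0.4673 0.155  0.0598]
-50 -25 (np.int64(410), np.int64(219)) [0.5148 0.143  0.0604]
-20 -25 (np.int64(422), np.int64(227)) [0.5455 0.148  0.0607]
0 -25 (np.int64(429), np.int64(233)) [0.5662 0.1481 0.0612]
20 -25 (np.int64(437), np.int64(238)) [0.5845 0.1524 0.0608]
40 -25 (np.int64(445), np.int64(244)) [0.604  0.1555 0.0597]
55 -25 (np.int64(451), np.int64(248)) [0.6183 0.1575 0.0601]
```

View pics/s3.png

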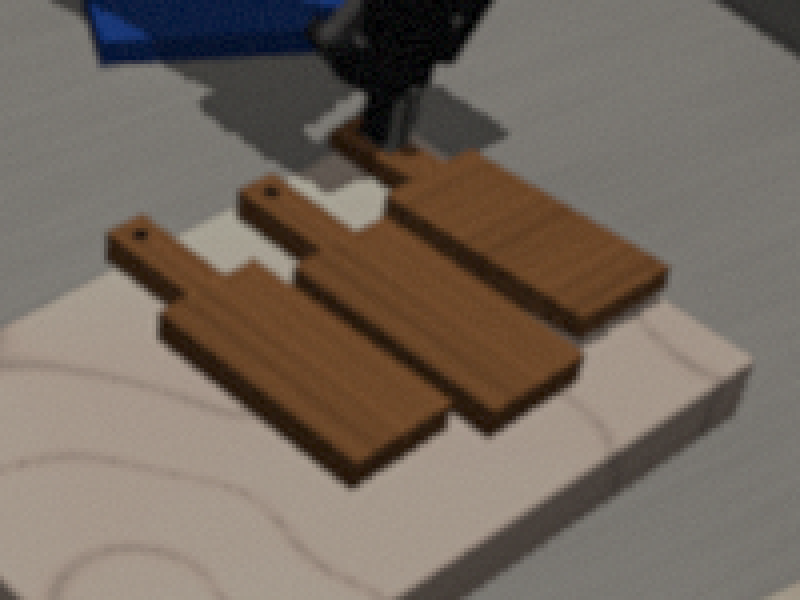

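The tilt relaxed when I sent zero rows, because each row restarts from the measured pose. I'll press again with a steady downward bias.

>>> carry_out:
  plan:
    - {"tx":1.2,"ty":0,"tz":0,"wx":0,"wy":0,"wz":0}
    - {"tx":1.0,"ty":0,"tz":0,"wx":0,"wy":0,"wz":0}
    - {"tx":0.8,"ty":0,"tz":0,"wx":0,"wy":0,"wz":0}

```text
time: 5.58
tcp_pos: [0.4428, 0.2428, 0.0449]
tcp_rot: [-2.879, 1.569, -1.204]
wrist_force: [-4.7, -1.0, 8.7]
opening: 0.0002
```

>>> carry_out:
  plan:
    - {"tx":0.8,"ty":0,"tz":0,"wx":0,"wy":0,"wz":0}
    - {"tx":0.8,"ty":0,"tz":0,"wx":0,"wy":0,"wz":0}
    - {"tx":0.8,"ty":0,"tz":0,"wx":0,"wy":0,"wz":0}

```text
time: 5.83
tcp_pos: [0.4427, 0.2428, 0.0449]
tcp_rot: [2.381, 1.567, -2.227]
wrist_force: [-3.6, -1.1, 8.0]
opening: 0.0001
```

```bash
cat >> h.py <<'E'
def tilt(name="scene",boards=((.1038,[.5403,.2517]),(.1218,[.5601,.1763]),(.1288,[.554,.101]))):
    im,w=eyes.read_camera(name);c=eyes.calibration(name);f=240/np.tan(np.radians(c['fovy'])/2)
    for a,o in boards:
        R=np.array([[np.cos(a),-np.sin(a)],[np.sin(a),np.cos(a)]]);Z=[]
        for x in np.arange(-58,60,3):
            for y in np.arange(-26,27,4):
                q=c['R']@np.r_[R@[x/1e3,y/1e3]+o,.058]+c['t'];u,v=(q[:2]/q[2]*f+[c['cx'],c['cy']]).round().astype(int);D=w[v,u]
                X=c['R'].T@(np.array([(u-c['cx'])/f*D,(v-c['cy'])/f*D,D])-c['t'])
                if .045<X[2]<.075: Z.append([x/1e3,y/1e3,X[2]])
        Z=np.array(Z);s=np.linalg.lstsq(np.c_[Z[:,:2],np.ones(len(Z))],Z[:,2],rcond=None)[0];print("slope x,y,z0",s.round(4),len(Z))
    return im
E
python3 - <<'E'
from h import *
print(env.observe()['wrist_force'],env.observe()['tcp_pos']);tilt();print(env.observe()['wrist_force'],env.observe()['tcp_pos'])
E
```

```text
[-3.64098113 -1.05195406  8.0487077 ] [0.44272183 0.24276665 0.0448824 ]
slope x,y,z0 [0.073  0.0078 0.0642] 558
slope x,y,z0 [0.     0.0003 0.0603] 558
slope x,y,z0 [-0.0028  0.0011  0.0602] 557
[-3.38899667 -0.10484375  8.21672497] [0.44269931 0.24275888 0.04488113]
```

>>> carry_out:
  plan:
    - {"tx":-15,"ty":0,"tz":0,"wx":0,"wy":0,"wz":0}
    - {"tx":-20,"ty":0,"tz":0,"wx":0,"wy":0,"wz":0}
    - {"tx":0,"ty":-14,"tz":0,"wx":0,"wy":0,"wz":0}
    - {"tx":0,"ty":0,"tz":0,"wx":0,"wy":0,"wz":0}
    - {"tx":0,"ty":0,"tz":0,"wx":0,"wy":0,"wz":0}
  hand: 0.7

```text
time: 6.3
tcp_pos: [0.4575, 0.2441, 0.0797]
tcp_rot: [3.063, 1.568, -1.545]
wrist_force: [-0.1, -0.4, -0.2]
opening: 0.0592
```

```bash
python3 - <<'E'
from h import *
cv2.imwrite("pics/w4.png",eyes.read_camera("wrist")[0])
cv2.imwrite("pics/s4.png",tilt()[150:300,330:530].repeat(4,0).repeat(4,1))
plan([.458,.243,.050],.104+np.pi/2,n=2)
E
```

```text
slope x,y,z0 [ 0.0002 -0.0015  0.0605] 557
slope x,y,z0 [-0.0036  0.0062  0.0603] 558
slope x,y,z0 [-0.0014 -0.0032  0.0603] 559
t6.40 cur [0.4568 0.2439 0.0791] jaw yaw 1.675->1.675 q6 -1.38 F [ 0.68  0.44 -0.04] open 0.0598 n 2
{'tx': 14.6, 'ty': -0.6, 'tz': -0.5, 'wx': 0.0, 'wy': -0.001, 'wz': -0.001}
{'tx': 14.6, 'ty': -0.6, 'tz': -0.5, 'wx': 0.0, 'wy': -0.001, 'wz': -0.001}
```

View pics/w4.png

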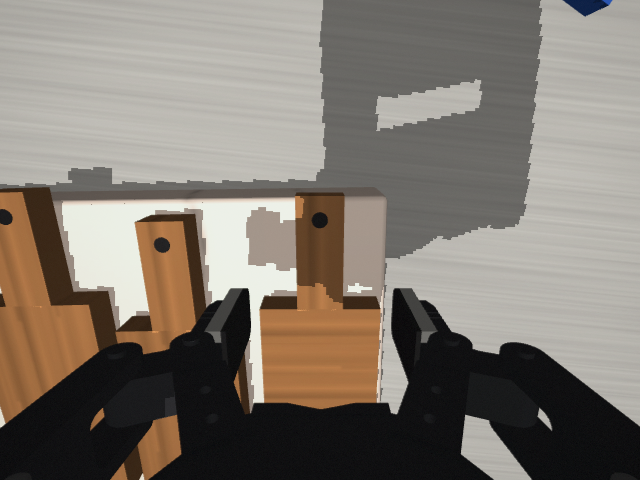

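```bash
python3 - <<'E'
from h import *
w3("wrist",[(236,293),(240,291),(230,298),(404,292),(400,294),(215,345)]); print(pose()[0])
E
```

```text
(236, 293) [0.4495 0.2102 0.1017]
(240, 291) [0.4494 0.2113 0.0997]
(230, 298) [0.4495 0.209  0.1064]
(404, 292) [0.4425 0.2748 0.1009]
(400, 294) [0.4432 0.2732 0.1016]
(215, 345) [0.4536 0.2107 0.1315]
[0.45644441 0.24389384 0.07892393]
```

>>> carry_out:
  plan:
    - {"tx":15,"ty":0,"tz":0,"wx":0,"wy":0,"wz":0}
    - {"tx":15,"ty":0,"tz":0,"wx":0,"wy":0,"wz":0}
    - {"tx":10,"ty":0,"tz":0,"wx":0,"wy":0,"wz":0}
    - {"tx":2,"ty":0,"tz":0,"wx":0,"wy":0,"wz":0}

```text
time: 6.78
tcp_pos: [0.4549, 0.2436, 0.0346]
tcp_rot: [2.428, 1.567, -2.18]
wrist_force: [-0.6, 0.3, -0.7]
opening: 0.06
```

>>> carry_out:
  plan:
    - {"tx":2,"ty":0,"tz":0,"wx":0,"wy":0,"wz":0}
    - {"tx":0,"ty":0,"tz":0,"wx":0,"wy":0,"wz":0}

```text
time: 6.95
tcp_pos: [0.4533, 0.2433, 0.0309]
tcp_rot: [2.112, 1.563, -2.495]
wrist_force: [0.1, -1.3, 0.6]
opening: 0.0599
```

>>> carry_out:
  plan:
    - {"tx":-1.5,"ty":-2,"tz":0,"wx":0,"wy":0,"wz":0}
    - {"tx":0,"ty":0,"tz":0,"wx":0,"wy":0,"wz":0}
    - {"tx":0,"ty":0,"tz":0,"wx":0,"wy":0,"wz":0}
    - {"tx":0,"ty":0,"tz":0,"wx":0,"wy":0,"wz":0}
    - {"tx":0,"ty":0,"tz":0,"wx":0,"wy":0,"wz":0}
  hand: 0

```text
time: 7.37
tcp_pos: [0.4563, 0.2438, 0.0342]
tcp_rot: [2.21, 1.565, -2.397]
wrist_force: [-0.4, 1.1, -2.0]
opening: 0.0224
```

```bash
python3 - <<'E'
from h import *
cv2.imwrite("pics/w5.png",eyes.read_camera("wrist")[0])
plan([.458,.243,.050],.104+np.pi/2,n=2)
E
```

```text
t7.42 cur [0.4562 0.2438 0.0341] jaw yaw 1.676->1.675 q6 -1.38 F [-0.61  0.68 -2.02] open 0.0223 n 2
{'tx': -7.9, 'ty': -0.8, 'tz': -0.5, 'wx': 0.001, 'wy': -0.002, 'wz': -0.002}
{'tx': -7.9, 'ty': -0.8, 'tz': -0.5, 'wx': 0.001, 'wy': -0.002, 'wz': -0.002}
```

View pics/w5.png

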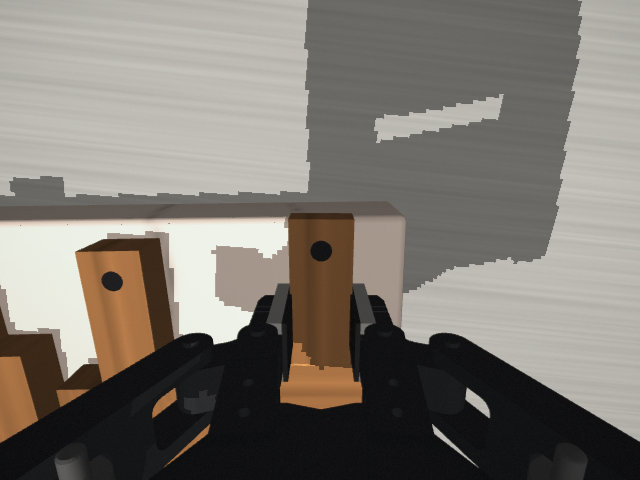

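>>> carry_out:
  plan:
    - {"tx":-4,"ty":0,"tz":0,"wx":0,"wy":0,"wz":0}
    - {"tx":-8,"ty":0,"tz":0,"wx":0,"wy":0,"wz":0}
    - {"tx":-10,"ty":0,"tz":0,"wx":0,"wy":0,"wz":0}
    - {"tx":-10,"ty":0,"tz":0,"wx":0,"wy":0,"wz":0}

```text
time: 7.75
tcp_pos: [0.4534, 0.243, 0.0654]
tcp_rot: [1.938, 1.557, -2.67]
wrist_force: [0.2, -0.7, -2.0]
opening: 0.0221
```

```bash
python3 - <<'E'
from h import *
cv2.imwrite("pics/s5.png",eyes.read_camera("scene")[0][120:320,300:560].repeat(3,0).repeat(3,1))
plan([.458,.243,.120],.104+np.pi/2,n=2)
E
```

```text
t7.80 cur [0.4552 0.2437 0.068 ] jaw yaw 1.676->1.675 q6 -1.38 F [ 1.    0.53 -0.61] open 0.0222 n 2
{'tx': -26.0, 'ty': -1.1, 'tz': -0.6, 'wx': 0.001, 'wy': -0.002, 'wz': -0.004}
{'tx': -26.0, 'ty': -1.2, 'tz': -0.5, 'wx': 0.001, 'wy': -0.002, 'wz': -0.004}
```

View pics/s5.png

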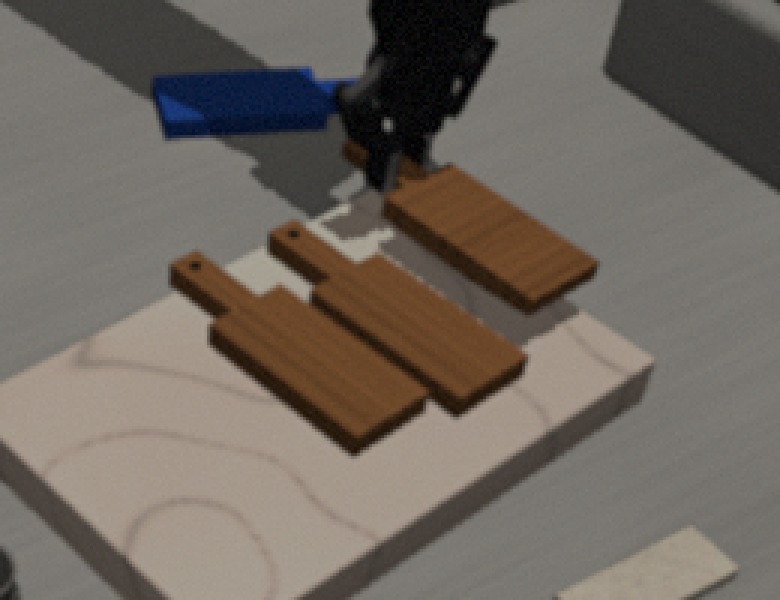

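>>> carry_out:
  plan:
    - {"tx":-14,"ty":0,"tz":0,"wx":0,"wy":0,"wz":0}
    - {"tx":-16,"ty":0,"tz":0,"wx":0,"wy":0,"wz":0}
    - {"tx":-8,"ty":0,"tz":-8,"wx":0,"wy":0,"wz":0}
    - {"tx":0,"ty":0,"tz":-20,"wx":0,"wy":0,"wz":0}
    - {"tx":0,"ty":0,"tz":-30,"wx":0,"wy":0,"wz":0}

```text
time: 8.22
tcp_pos: [0.4633, 0.1881, 0.113]
tcp_rot: [-2.929, 1.569, -1.246]
wrist_force: [-0.1, -0.4, -2.0]
opening: 0.0222
```

```bash
python3 - <<'E'
from h import *
plan([.505,-.0206,.105],.12+np.pi/2,n=7)
E
```

```text
t8.22 cur [0.4633 0.1881 0.113 ] jaw yaw 1.683->1.691 q6 -1.50 F [-0.13 -0.37 -1.98] open 0.0222 n 7
{'tx': 1.2, 'ty': -2.6, 'tz': -30.3, 'wx': -0.001, 'wy': -0.0, 'wz': 0.0}
{'tx': 1.2, 'ty': -2.5, 'tz': -30.3, 'wx': -0.001, 'wy': -0.0, 'wz': 0.0}
{'tx': 1.2, 'ty': -2.5, 'tz': -30.3, 'wx': -0.001, 'wy': -0.0, 'wz': 0.0}
{'tx': 1.2, 'ty': -2.5, 'tz': -30.3, 'wx': -0.001, 'wy': -0.0, 'wz': 0.0}
{'tx': 1.2, 'ty': -2.4, 'tz': -30.3, 'wx': -0.001, 'wy': -0.0, 'wz': 0.0}
{'tx': 1.2, 'ty': -2.4, 'tz': -30.3, 'wx': -0.001, 'wy': -0.0, 'wz': 0.0}
{'tx': 1.2, 'ty': -2.4, 'tz': -30.3, 'wx': -0.001, 'wy': -0.0, 'wz': 0.0}
```

>>> carry_out:
  plan:
    - {"tx":0,"ty":-2.5,"tz":-30,"wx":-0.001,"wy":0,"wz":0}
    - {"tx":0,"ty":-2.5,"tz":-30,"wx":-0.001,"wy":0,"wz":0}
    - {"tx":0,"ty":-2.5,"tz":-30,"wx":-0.001,"wy":0,"wz":0}
    - {"tx":0,"ty":-2.5,"tz":-30,"wx":-0.001,"wy":0,"wz":0}
    - {"tx":0,"ty":-2.5,"tz":-30,"wx":-0.001,"wy":0,"wz":0}
    - {"tx":0,"ty":-2.5,"tz":-30,"wx":-0.001,"wy":0,"wz":0}
    - {"tx":0,"ty":-2.5,"tz":-18,"wx":0,"wy":0,"wz":0}
    - {"tx":0,"ty":0,"tz":0,"wx":0,"wy":0,"wz":0}

```text
time: 8.88
tcp_pos: [0.5057, -0.0233, 0.1193]
tcp_rot: [-2.254, 1.557, -0.565]
wrist_force: [-0.2, -0.3, -1.7]
opening: 0.0224
```

```bash
python3 - <<'E'
from h import *
cv2.imwrite("pics/s6.png",eyes.read_camera("scene")[0][120:320,260:520].repeat(3,0).repeat(3,1))
plan([.505,-.0206,.060],.12+np.pi/2)
E
```

```text
t8.93 cur [ 0.5053 -0.0221  0.1192] jaw yaw 1.689->1.691 q6 -1.93 F [-0.15 -0.28 -2.07] open 0.0224 n 2
{'tx': 29.6, 'ty': 0.4, 'tz': 1.0, 'wx': -0.001, 'wy': -0.004, 'wz': 0.005}
{'tx': 29.6, 'ty': 0.2, 'tz': 0.9, 'wx': -0.001, 'wy': -0.004, 'wz': 0.005}
```

View pics/s6.png

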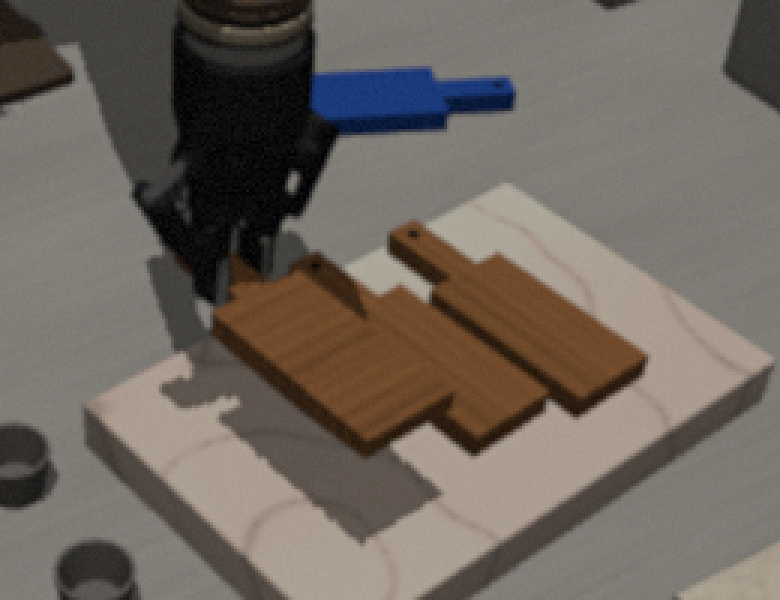

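>>> carry_out:
  plan:
    - {"tx":20,"ty":0,"tz":1,"wx":0,"wy":-0.004,"wz":0.005}
    - {"tx":25,"ty":0,"tz":1,"wx":0,"wy":0,"wz":0}
    - {"tx":20,"ty":0,"tz":0,"wx":0,"wy":0,"wz":0}
    - {"tx":8,"ty":0,"tz":0,"wx":0,"wy":0,"wz":0}
    - {"tx":3,"ty":0,"tz":0,"wx":0,"wy":0,"wz":0}

```text
time: 9.35
tcp_pos: [0.507, -0.0191, 0.0445]
tcp_rot: [-1.972, 1.558, -0.282]
wrist_force: [-0.9, 1.3, -3.0]
opening: 0.0226
```

```bash
python3 - <<'E'
from h import *
plan([.505,-.0206,.0345],.12+np.pi/2)
E
```

```text
t9.35 cur [ 0.507  -0.0191  0.0445] jaw yaw 1.690->1.691 q6 -1.93 F [-0.89  1.32 -2.99] open 0.0226 n 1
{'tx': 10.0, 'ty': 2.3, 'tz': -1.2, 'wx': -0.001, 'wy': -0.005, 'wz': 0.011}
```

>>> carry_out:
  plan:
    - {"tx":3,"ty":0,"tz":0,"wx":0,"wy":-0.005,"wz":0.01}
    - {"tx":2,"ty":0,"tz":0,"wx":0,"wy":0,"wz":0}
    - {"tx":2,"ty":0,"tz":0,"wx":0,"wy":0,"wz":0}

```text
time: 9.6
tcp_pos: [0.5071, -0.0176, 0.038]
tcp_rot: [-0.755, 1.57, 0.937]
wrist_force: [0.1, -0.8, -1.6]
opening: 0.0223
```

>>> carry_out:
  plan:
    - {"tx":1.5,"ty":0,"tz":0,"wx":0,"wy":0,"wz":0}
    - {"tx":0.7,"ty":0,"tz":0,"wx":0,"wy":0,"wz":0}

```text
time: 9.77
tcp_pos: [0.5082, -0.0175, 0.037]
tcp_rot: [-1.601, 1.568, 0.092]
wrist_force: [0.4, 0.5, -1.4]
opening: 0.0223
```

```bash
python3 - <<'E'
from h import *
plan([.505,-.0206,.0345],.12+np.pi/2)
cv2.imwrite("pics/s7.png",eyes.read_camera("scene")[0][120:320,260:520].repeat(3,0).repeat(3,1))
E
```

```text
t9.77 cur [ 0.5082 -0.0175  0.037 ] jaw yaw 1.693->1.691 q6 -1.93 F [ 0.43  0.48 -1.41] open 0.0223 n 1
{'tx': 2.5, 'ty': 3.6, 'tz': -2.6, 'wx': 0.002, 'wy': -0.0, 'wz': 0.003}
```

View pics/s7.png

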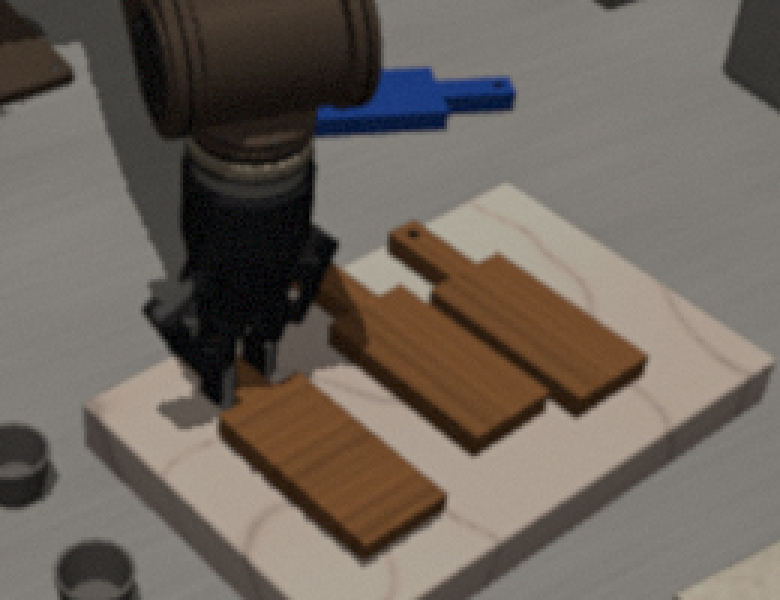

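>>> carry_out:
  plan:
    - {"tx":1,"ty":0,"tz":-3,"wx":0,"wy":0,"wz":0}
    - {"tx":1,"ty":0,"tz":0,"wx":0,"wy":0,"wz":0}
    - {"tx":0.7,"ty":0,"tz":0,"wx":0,"wy":0,"wz":0}

```text
time: 10.07
tcp_pos: [0.5098, -0.0211, 0.0355]
tcp_rot: [-1.771, 1.565, -0.078]
wrist_force: [-0.6, 0.1, -1.4]
opening: 0.0226
```

>>> carry_out:
  plan:
    - {"tx":0,"ty":0,"tz":0,"wx":0,"wy":0,"wz":0}
    - {"tx":0,"ty":0,"tz":0,"wx":0,"wy":0,"wz":0}
    - {"tx":0,"ty":0,"tz":0,"wx":0,"wy":0,"wz":0}
    - {"tx":0,"ty":0,"tz":0,"wx":0,"wy":0,"wz":0}
  hand: 0.6

```text
time: 10.4
tcp_pos: [0.5118, -0.0219, 0.0371]
tcp_rot: [-1.815, 1.56, -0.123]
wrist_force: [-0.4, 1.0, 0.1]
opening: 0.0514
```

>>> carry_out:
  plan:
    - {"tx":-15,"ty":0,"tz":0,"wx":0,"wy":0,"wz":0}
    - {"tx":-30,"ty":0,"tz":0,"wx":0,"wy":0,"wz":0}
    - {"tx":-30,"ty":0,"tz":0,"wx":0,"wy":0,"wz":0}
    - {"tx":0,"ty":0,"tz":0,"wx":0,"wy":0,"wz":0}
  hand: 1

```text
time: 10.73
tcp_pos: [0.51, -0.0215, 0.1134]
tcp_rot: [-1.716, 1.564, -0.024]
wrist_force: [0.4, -0.0, 0.7]
opening: 0.0853
```

```bash
python3 - <<'E'
from h import *
plan([.505,-.0206,.1],.12+np.pi/2)
a=eyes.read_camera("scene")[0];b=eyes.read_camera("top")[0]
cv2.imwrite("pics/s8.png",a[120:320,260:520].repeat(3,0).repeat(3,1))
cv2.imwrite("pics/t8.png",cv2.resize(b[115:275,140:370],None,fx=3.45,fy=3.45,interpolation=cv2.INTER_CUBIC))
E
```

```text
t10.73 cur [ 0.51   -0.0215  0.1134] jaw yaw 1.692->1.691 q6 -1.93 F [ 0.38 -0.04  0.69] open 0.0853 n 1
{'tx': 13.4, 'ty': 4.9, 'tz': 1.6, 'wx': 0.001, 'wy': -0.001, 'wz': 0.007}
```

View pics/s8.png

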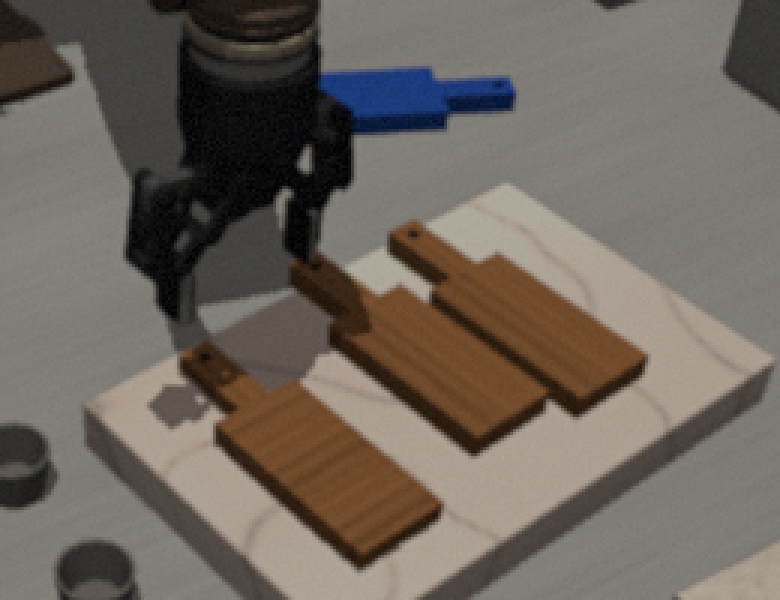

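View pics/t8.png

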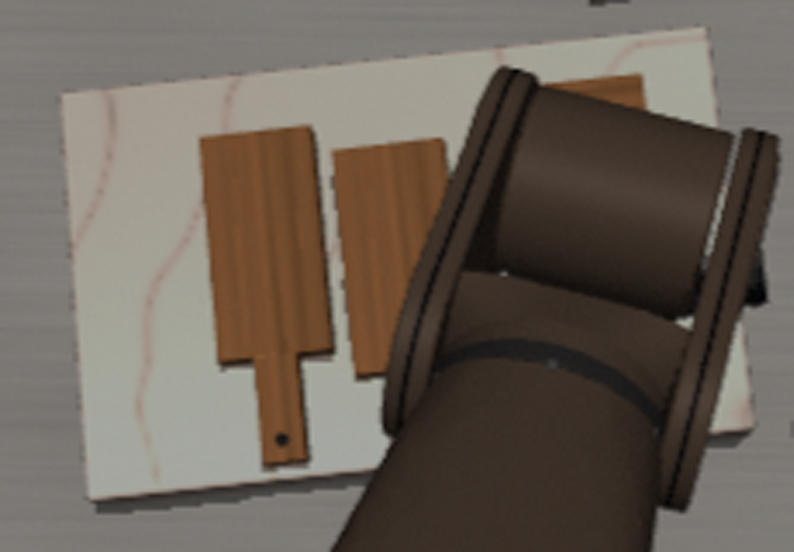

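```bash
python3 - <<'E'
from h import *
plan([.575,-.0127,.14],.12+np.pi/2,n=3)
E
```

```text
t10.83 cur [ 0.5071 -0.0209  0.1089] jaw yaw 1.692->1.691 q6 -1.93 F [ 0.3  -0.66 -0.91] open 0.0854 n 3
{'tx': -10.4, 'ty': -22.8, 'tz': 0.0, 'wx': 0.0, 'wy': 0.0, 'wz': 0.0}
{'tx': -10.4, 'ty': -22.8, 'tz': 0.0, 'wx': 0.0, 'wy': 0.0, 'wz': 0.0}
{'tx': -10.4, 'ty': -22.8, 'tz': 0.0, 'wx': 0.0, 'wy': 0.0, 'wz': 0.0}
```

>>> carry_out:
  plan:
    - {"tx":-10,"ty":-23,"tz":0,"wx":0,"wy":0,"wz":0}
    - {"tx":-10,"ty":-23,"tz":0,"wx":0,"wy":0,"wz":0}
    - {"tx":-10,"ty":-23,"tz":0,"wx":0,"wy":0,"wz":0}
    - {"tx":0,"ty":0,"tz":0,"wx":0,"wy":0,"wz":0}
    - {"tx":0,"ty":0,"tz":0,"wx":0,"wy":0,"wz":0}

```text
time: 11.25
tcp_pos: [0.5715, -0.0109, 0.1302]
tcp_rot: [1.153, 1.554, 2.844]
wrist_force: [-0.4, 0.4, -1.2]
opening: 0.0857
```

```bash
python3 - <<'E'
from h import *
import pickle
plan([.5798,-.0127,.14],.12+np.pi/2)
c=eyes.calibration("wrist");cv2.imwrite("pics/w9.png",eyes.read_camera("wrist")[0]);pickle.dump(c,open("c9.pkl","wb"))
E
```

```text
t11.25 cur [ 0.5715 -0.0109  0.1302] jaw yaw 1.691->1.691 q6 -1.89 F [-0.4   0.4  -1.19] open 0.0857 n 1
{'tx': -10.0, 'ty': -7.9, 'tz': -2.7, 'wx': 0.0, 'wy': 0.007, 'wz': -0.015}
```

View pics/w9.png

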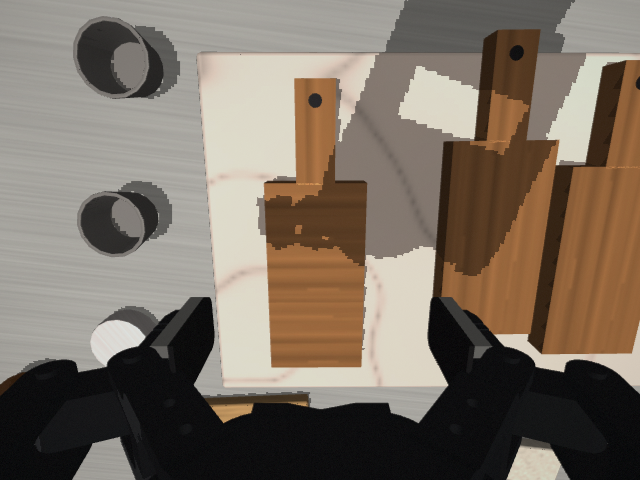

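```bash
python3 - <<'E'
from h import *
import pickle
c=pickle.load(open("c9.pkl","rb"))
P=ray("wrist",[(362,367),(272,367),(265,183),(366,183),(336,78),(295,78)],.058,c)
t,a,e=fit(BM,P);print(t,a,(e*1000).round(1))
g=t+np.array([-.014*np.cos(a),-.014*np.sin(a)]);print("grasp",g)
plan([*g,.05],a+np.pi/2,n=3)
E
```

```text
[ 0.59359125 -0.01081433] 0.1225563052959052 [0.2 0.7 0.7 1.1 0.3 0.4]
grasp [ 0.57969626 -0.01252582]
t11.30 cur [ 0.5714 -0.011   0.1303] jaw yaw 1.691->1.693 q6 -1.89 F [-1.37 -0.17  0.01] open 0.0850 n 3
{'tx': 26.7, 'ty': -3.1, 'tz': -1.0, 'wx': -0.001, 'wy': 0.002, 'wz': -0.005}
{'tx': 26.7, 'ty': -2.9, 'tz': -0.9, 'wx': -0.001, 'wy': 0.002, 'wz': -0.005}
{'tx': 26.7, 'ty': -2.8, 'tz': -0.9, 'wx': -0.001, 'wy': 0.002, 'wz': -0.005}
```

>>> carry_out:
  plan:
    - {"tx":20,"ty":-5,"tz":-2,"wx":0,"wy":0.003,"wz":-0.008}
    - {"tx":25,"ty":-3,"tz":-1,"wx":0,"wy":0.003,"wz":-0.006}
    - {"tx":25,"ty":0,"tz":0,"wx":0,"wy":0,"wz":0}
    - {"tx":10,"ty":0,"tz":0,"wx":0,"wy":0,"wz":0}

```text
time: 11.63
tcp_pos: [0.5771, -0.0132, 0.0471]
tcp_rot: [-1.746, 1.57, -0.056]
wrist_force: [-1.4, 0.1, -0.0]
opening: 0.0852
```

```bash
python3 - <<'E'
from h import *
plan([.5797,-.0125,.028],1.693)
E
```

```text
t11.63 cur [ 0.5771 -0.0132  0.0471] jaw yaw 1.691->1.693 q6 -1.89 F [-1.4   0.11 -0.02] open 0.0852 n 1
{'tx': 19.1, 'ty': -2.6, 'tz': 0.3, 'wx': -0.002, 'wy': -0.0, 'wz': 0.0}
```

>>> carry_out:
  plan:
    - {"tx":8,"ty":-2.5,"tz":0.5,"wx":-0.002,"wy":0,"wz":0}
    - {"tx":6,"ty":0,"tz":0,"wx":0,"wy":0,"wz":0}
    - {"tx":2,"ty":0,"tz":0,"wx":0,"wy":0,"wz":0}
    - {"tx":0,"ty":0,"tz":0,"wx":0,"wy":0,"wz":0}

```text
time: 11.97
tcp_pos: [0.5745, -0.0118, 0.0256]
tcp_rot: [1.257, 1.561, 2.949]
wrist_force: [0.3, 0.1, 0.0]
opening: 0.0853
```

```bash
python3 - <<'E'
from h import *
plan([.5797,-.0125,.028],1.693)
E
```

```text
t11.97 cur [ 0.5745 -0.0118  0.0256] jaw yaw 1.692->1.693 q6 -1.89 F [0.26 0.12 0.01] open 0.0853 n 1
{'tx': -2.5, 'ty': -5.1, 'tz': -1.3, 'wx': -0.001, 'wy': 0.003, 'wz': -0.009}
```

>>> carry_out:
  plan:
    - {"tx":-2,"ty":-5,"tz":-1,"wx":0,"wy":0,"wz":-0.007}
    - {"tx":0,"ty":0,"tz":0,"wx":0,"wy":0,"wz":0}

```text
time: 12.13
tcp_pos: [0.5809, -0.0123, 0.0291]
tcp_rot: [-0.192, 1.568, 1.5]
wrist_force: [-0.3, 0.4, 0.3]
opening: 0.0855
```

>>> carry_out:
  plan:
    - {"tx":0,"ty":0,"tz":0,"wx":0,"wy":0,"wz":0}
    - {"tx":0,"ty":0,"tz":0,"wx":0,"wy":0,"wz":0}
    - {"tx":0,"ty":0,"tz":0,"wx":0,"wy":0,"wz":0}
    - {"tx":0,"ty":0,"tz":0,"wx":0,"wy":0,"wz":0}
  hand: 0

```text
time: 12.47
tcp_pos: [0.584, -0.0128, 0.0331]
tcp_rot: [-1.523, 1.563, 0.17]
wrist_force: [0.2, 0.2, -1.1]
opening: 0.0627
```

```bash
python3 - <<'E'
from h import *
plan([.5797,-.0125,.028],1.693)
E
```

```text
t12.47 cur [ 0.584  -0.0128  0.0331] jaw yaw 1.692->1.693 q6 -1.89 F [ 0.19  0.22 -1.13] open 0.0627 n 1
{'tx': 5.1, 'ty': 4.3, 'tz': 0.8, 'wx': -0.001, 'wy': 0.0, 'wz': 0.007}
```

```bash
python3 - <<'E'
from h import *
tilt(boards=((.1226,[.5936,-.0108]),(.1288,[.554,.101])))
im,w=w3("wrist",[(320,200),(320,250),(300,50),(100,250)]); cv2.imwrite("pics/w10.png",im)
plan([.5797,-.0125,.028],1.693)
E
```

```text
slope x,y,z0 [-0.0024 -0.0119  0.0616] 421
slope x,y,z0 [0.0006 0.0002 0.0602] 365
(320, 200) [ 0.5367 -0.019   0.0586]
(320, 250) [ 0.5548 -0.0168  0.0589]
(300, 50) [ 0.4902 -0.0311  0.0574]
(100, 250) [ 0.588  -0.1315 -0.0007]
t12.57 cur [ 0.5838 -0.0127  0.0328] jaw yaw 1.692->1.693 q6 -1.89 F [-1.12 -0.26 -1.92] open 0.0624 n 1
{'tx': 4.7, 'ty': 4.1, 'tz': 0.7, 'wx': -0.001, 'wy': 0.001, 'wz': 0.007}
```

View pics/w10.png

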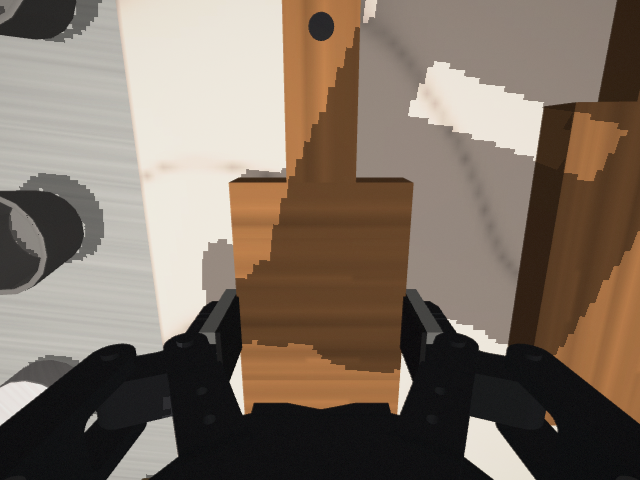

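```bash
python3 - <<'E'
from h import *
P=ray("wrist",[(231,183),(412,182),(285,183),(357,181)],.059);print(P.round(4))
p,R,o=pose();d=P-p;Rb=.1226
print((R.inv().apply(d)*1000).round(1))
m=(P[0]+P[1])/2; print("yaw",np.arctan2(*( (P[1]-P[0])[[1,0]]))-np.pi/2,"origin",m[:2]+.065*np.array([np.cos(.1226),np.sin(.1226)]))
E
```

```text
[[ 0.5341 -0.05    0.059 ]
 [ 0.5263  0.0115  0.059 ]
 [ 0.5319 -0.0316  0.059 ]
 [ 0.5282 -0.0072  0.059 ]]
[[-26.6  53.6 -31. ]
 [-26.6  54.   31.1]
 [-26.6  53.6 -12.5]
 [-26.6  54.3  12.2]]
yaw 0.12727245749448457 origin [ 0.59471352 -0.01130098]
```

>>> carry_out:
  plan:
    - {"tx":-3,"ty":0,"tz":0,"wx":0,"wy":0,"wz":0}
    - {"tx":-8,"ty":0,"tz":0,"wx":0,"wy":0,"wz":0}
    - {"tx":-10,"ty":0,"tz":0,"wx":0,"wy":0,"wz":0}
  hand: 0

```text
time: 12.82
tcp_pos: [0.5804, -0.0122, 0.0511]
tcp_rot: [0.327, 1.568, 2.019]
wrist_force: [-0.1, 0.5, -1.1]
opening: 0.0621
```

```bash
python3 - <<'E'
from h import *
cv2.imwrite("pics/s11.png",eyes.read_camera("scene")[0][120:320,260:520].repeat(3,0).repeat(3,1))
plan([.55,-.0128,.11],1.693,n=3)
E
```

```text
t12.87 cur [ 0.5821 -0.0125  0.0538] jaw yaw 1.692->1.693 q6 -1.89 F [ 1.65  0.48 -0.34] open 0.0621 n 3
{'tx': -18.7, 'ty': 10.6, 'tz': 1.2, 'wx': -0.0, 'wy': 0.001, 'wz': 0.001}
{'tx': -18.7, 'ty': 10.6, 'tz': 1.2, 'wx': -0.0, 'wy': 0.001, 'wz': 0.001}
{'tx': -18.7, 'ty': 10.6, 'tz': 1.2, 'wx': -0.0, 'wy': 0.001, 'wz': 0.001}
```

View pics/s11.png

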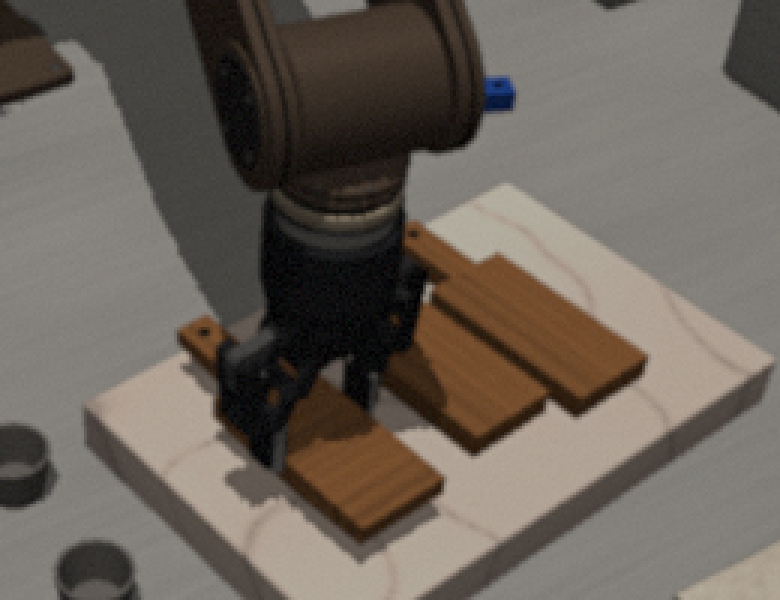

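>>> carry_out:
  plan:
    - {"tx":-18,"ty":0,"tz":0,"wx":0,"wy":0,"wz":0}
    - {"tx":-25,"ty":0,"tz":0,"wx":0,"wy":0,"wz":0}
    - {"tx":-15,"ty":0,"tz":-10,"wx":0,"wy":0,"wz":0}
    - {"tx":0,"ty":2,"tz":-20,"wx":0,"wy":0,"wz":0}

```text
time: 13.2
tcp_pos: [0.5832, -0.0404, 0.116]
tcp_rot: [-0.892, 1.566, 0.804]
wrist_force: [1.4, -0.3, -2.0]
opening: 0.0623
```

```bash
python3 - <<'E'
from h import *
plan([.5024,-.3553,.12],1.639,n=12)
E
```

```text
t13.20 cur [ 0.5832 -0.0404  0.116 ] jaw yaw 1.696->1.639 q6 -1.94 F [ 1.44 -0.33 -1.96] open 0.0623 n 12
{'tx': -0.4, 'ty': 10.0, 'tz': -25.2, 'wx': 0.005, 'wy': 0.0, 'wz': 0.0}
{'tx': -0.4, 'ty': 9.8, 'tz': -25.2, 'wx': 0.005, 'wy': 0.0, 'wz': 0.0}
{'tx': -0.4, 'ty': 9.7, 'tz': -25.3, 'wx': 0.005, 'wy': 0.0, 'wz': 0.0}
{'tx': -0.4, 'ty': 9.6, 'tz': -25.3, 'wx': 0.005, 'wy': 0.0, 'wz': 0.0}
{'tx': -0.4, 'ty': 9.5, 'tz': -25.4, 'wx': 0.005, 'wy': 0.0, 'wz': 0.0}
{'tx': -0.4, 'ty': 9.4, 'tz': -25.4, 'wx': 0.005, 'wy': 0.0, 'wz': 0.0}
{'tx': -0.4, 'ty': 9.2, 'tz': -25.5, 'wx': 0.005, 'wy': 0.0, 'wz': 0.0}
{'tx': -0.4, 'ty': 9.1, 'tz': -25.5, 'wx': 0.005, 'wy': 0.0, 'wz': 0.0}
{'tx': -0.4, 'ty': 9.0, 'tz': -25.6, 'wx': 0.005, 'wy': 0.0, 'wz': 0.0}
{'tx': -0.4, 'ty': 8.9, 'tz': -25.6, 'wx': 0.005, 'wy': 0.0, 'wz': 0.0}
{'tx': -0.4, 'ty': 8.7, 'tz': -25.6, 'wx': 0.005, 'wy': 0.0, 'wz': 0.0}
{'tx': -0.3, 'ty': 8.6, 'tz': -25.7, 'wx': 0.005, 'wy': 0.0, 'wz': 0.0}
```

>>> carry_out:
  plan:
    - {"tx":-1,"ty":10,"tz":-25,"wx":0.005,"wy":0,"wz":0}
    - {"tx":0,"ty":10,"tz":-25,"wx":0.005,"wy":0,"wz":0}
    - {"tx":0,"ty":10,"tz":-25,"wx":0.005,"wy":0,"wz":0}
    - {"tx":0,"ty":9.5,"tz":-25,"wx":0.005,"wy":0,"wz":0}
    - {"tx":0,"ty":9.5,"tz":-25,"wx":0.005,"wy":0,"wz":0}
    - {"tx":0,"ty":9.5,"tz":-25,"wx":0.005,"wy":0,"wz":0}
    - {"tx":0,"ty":9,"tz":-25,"wx":0.005,"wy":0,"wz":0}
    - {"tx":0,"ty":9,"tz":-25,"wx":0.005,"wy":0,"wz":0}

```text
time: 13.87
tcp_pos: [0.5311, -0.2552, 0.1266]
tcp_rot: [-1.814, 1.552, -0.153]
wrist_force: [0.5, 0.7, -2.1]
opening: 0.0623
```

```bash
python3 - <<'E'
from h import *
plan([.5024,-.3553,.115],1.639,n=4)
E
```

```text
t13.87 cur [ 0.5311 -0.2552  0.1266] jaw yaw 1.661->1.639 q6 -2.29 F [ 0.48  0.74 -2.08] open 0.0623 n 4
{'tx': 2.8, 'ty': 9.5, 'tz': -24.3, 'wx': 0.006, 'wy': -0.001, 'wz': 0.005}
{'tx': 2.9, 'ty': 9.3, 'tz': -24.3, 'wx': 0.006, 'wy': -0.001, 'wz': 0.005}
{'tx': 2.9, 'ty': 9.2, 'tz': -24.4, 'wx': 0.006, 'wy': -0.001, 'wz': 0.005}
{'tx': 2.9, 'ty': 9.0, 'tz': -24.4, 'wx': 0.006, 'wy': -0.001, 'wz': 0.005}
```

>>> carry_out:
  plan:
    - {"tx":3,"ty":9,"tz":-24,"wx":0.006,"wy":-0.001,"wz":0.005}
    - {"tx":3,"ty":9,"tz":-24,"wx":0.006,"wy":-0.001,"wz":0.005}
    - {"tx":3,"ty":9,"tz":-24,"wx":0.006,"wy":-0.001,"wz":0.005}
    - {"tx":3,"ty":9,"tz":-16,"wx":0.006,"wy":0,"wz":0.005}
    - {"tx":0,"ty":0,"tz":0,"wx":0,"wy":0,"wz":0}
    - {"tx":0,"ty":0,"tz":0,"wx":0,"wy":0,"wz":0}

```text
time: 14.37
tcp_pos: [0.4999, -0.3571, 0.1195]
tcp_rot: [-2.794, 1.562, -1.165]
wrist_force: [-0.1, 0.8, -1.5]
opening: 0.062
```

```bash
python3 - <<'E'
from h import *
import pickle
plan([.5024,-.3553,.115],1.639,n=1)
pickle.dump(eyes.calibration("wrist"),open("c12.pkl","wb"))
cv2.imwrite("pics/w12.png",eyes.read_camera("wrist")[0])
a=eyes.read_camera("top")[0];cv2.imwrite("pics/t12.png",a[150:310,380:580].repeat(4,0).repeat(4,1)[:600])
E
```

```text
t14.37 cur [ 0.4999 -0.3571  0.1195] jaw yaw 1.629->1.639 q6 -2.41 F [-0.15  0.79 -1.48] open 0.0620 n 1
{'tx': 4.5, 'ty': -2.6, 'tz': 1.7, 'wx': -0.01, 'wy': -0.008, 'wz': 0.003}
```

View pics/w12.png

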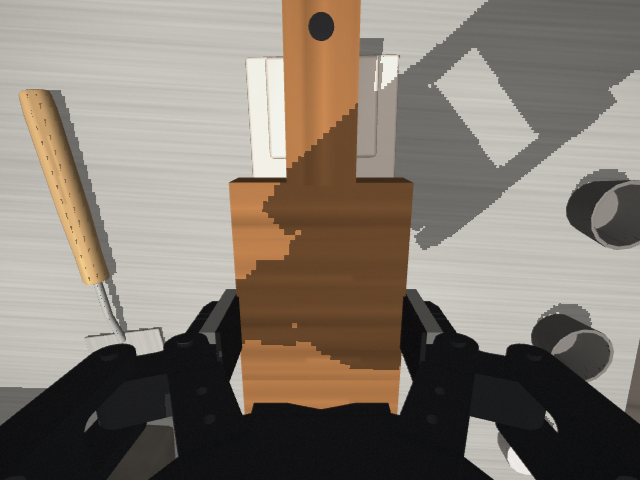

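```bash
python3 - <<'E'
from h import *
import pickle
c=pickle.load(open("c12.pkl","rb"))
H=np.array([.5134,-.3546]);a=.0678;R=np.array([[np.cos(a),-np.sin(a)],[np.sin(a),np.cos(a)]])
loc=lambda P:((P[:,:2]-H)@R*1000).round(1)
print("floor -x corners exp (-134,-50),(-134,50)",loc(ray("wrist",[(247,58),(397,55)],.015,c)))
print("cheek outer front (-72,-+29)",loc(ray("wrist",[(271,157),(376,157)],.057,c)))
print("cheek outer back (-126,..)",loc(ray("wrist",[(266,59),(383,57)],.057,c)))
E
python3 - <<'E'
import cv2
p=cv2.imread('pics/w12.png');cv2.imwrite('pics/w12c.png',cv2.resize(p[30:200,220:430],None,fx=3.5,fy=3.5,interpolation=cv2.INTER_CUBIC))
E
```

```text
floor -x corners exp (-134,-50),(-134,50) [[-131.8  -48.9]
 [-132.5   47.4]]
cheek outer front (-72,-+29) [[-71.6 -30.4]
 [-71.1  30.1]]
cheek outer back (-126,..) [[-123.1  -30.7]
 [-123.4   32.2]]
```

View pics/w12c.png

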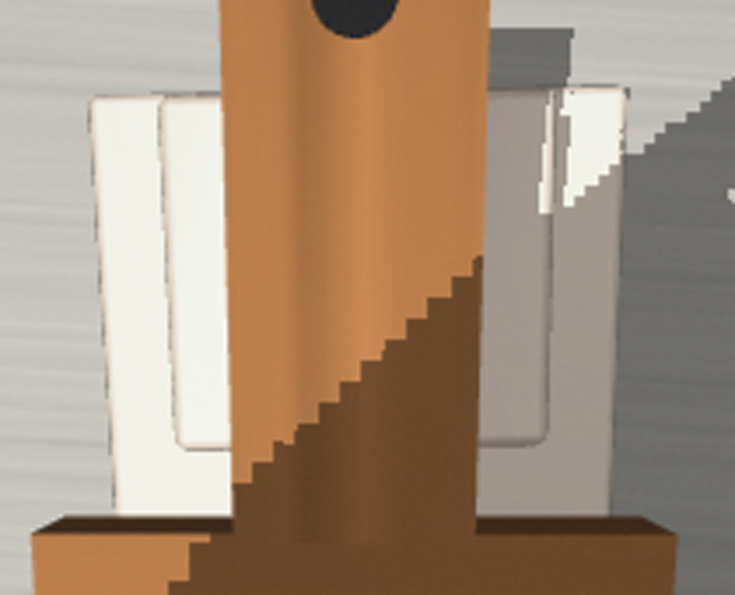

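View pics/t12.png

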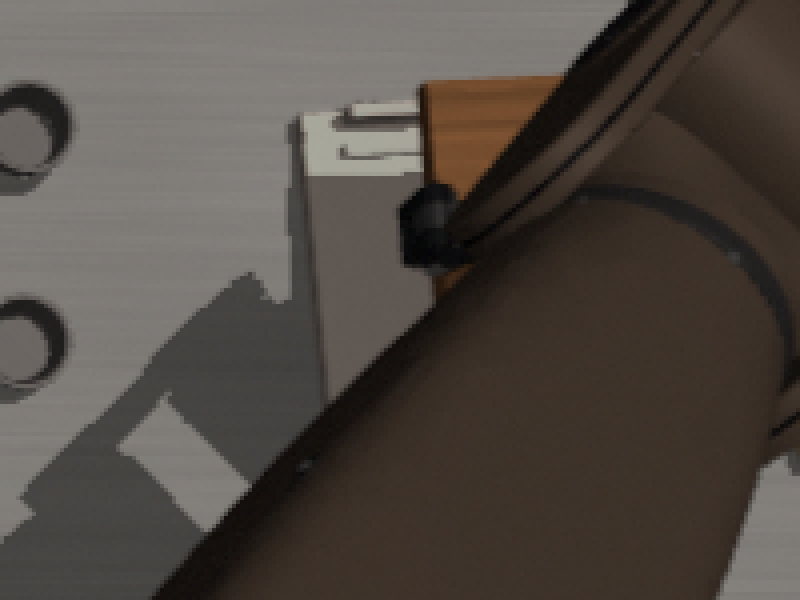

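>>> carry_out:
  plan:
    - {"tx":12,"ty":-3.5,"tz":1.5,"wx":-0.01,"wy":-0.008,"wz":0.003}
    - {"tx":12,"ty":0,"tz":0,"wx":0,"wy":0,"wz":0}
    - {"tx":5,"ty":0,"tz":0,"wx":0,"wy":0,"wz":0}
    - {"tx":0,"ty":0,"tz":0,"wx":0,"wy":0,"wz":0}

```text
time: 14.8
tcp_pos: [0.5058, -0.3507, 0.0883]
tcp_rot: [-0.96, 1.57, 0.686]
wrist_force: [-0.1, 0.7, -2.1]
opening: 0.0619
```

```bash
python3 - <<'E'
from h import *
plan([.5036,-.3553,.06],1.639,n=1)
E
```

```text
t14.80 cur [ 0.5058 -0.3507  0.0883] jaw yaw 1.646->1.639 q6 -2.42 F [-0.09  0.71 -2.1 ] open 0.0619 n 1
{'tx': 28.3, 'ty': 2.6, 'tz': -4.5, 'wx': 0.007, 'wy': 0.001, 'wz': 0.001}
```

>>> carry_out:
  plan:
    - {"tx":10,"ty":1.5,"tz":-2.5,"wx":0.004,"wy":0,"wz":0}
    - {"tx":8,"ty":0.5,"tz":-1,"wx":0,"wy":0,"wz":0}
    - {"tx":2,"ty":0,"tz":0,"wx":0,"wy":0,"wz":0}
    - {"tx":0,"ty":0,"tz":0,"wx":0,"wy":0,"wz":0}

```text
time: 15.13
tcp_pos: [0.5037, -0.3524, 0.0641]
tcp_rot: [0.452, 1.567, 2.096]
wrist_force: [0.6, -0.4, -1.4]
opening: 0.0625
```

```bash
python3 - <<'E'
from h import *
plan([.5036,-.3553,.05],1.639,n=1)
E
```

```text
t15.13 cur [ 0.5037 -0.3524  0.0641] jaw yaw 1.644->1.639 q6 -2.42 F [ 0.6  -0.42 -1.42] open 0.0625 n 1
{'tx': 14.1, 'ty': 0.3, 'tz': -2.9, 'wx': 0.005, 'wy': 0.003, 'wz': -0.002}
```

>>> carry_out:
  plan:
    - {"tx":4,"ty":0,"tz":-2.5,"wx":0.004,"wy":0.002,"wz":0}
    - {"tx":3,"ty":0,"tz":0,"wx":0,"wy":0,"wz":0}
    - {"tx":0,"ty":0,"tz":0,"wx":0,"wy":0,"wz":0}

```text
time: 15.38
tcp_pos: [0.5039, -0.3554, 0.0564]
tcp_rot: [1.018, 1.569, 2.658]
wrist_force: [-0.7, 0.7, -1.6]
opening: 0.0619
```

```bash
python3 - <<'E'
from h import *
plan([.5036,-.3553,.04],1.639,n=1)
p,R,o=pose()
c=eyes.calibration("wrist");im=eyes.read_camera("wrist")[0];cv2.imwrite('pics/w13.png',cv2.resize(im[0:210,200:450],None,fx=3,fy=2.8,interpolation=cv2.INTER_CUBIC))
f=240/np.tan(np.radians(c['fovy'])/2)
Rm=np.array([[np.cos(.0678),-np.sin(.0678)],[np.sin(.0678),np.cos(.0678)]])
for x,y,z in [(-72,-17,57),(-72,17,57),(-126,-17,57),(-126,17,57)]:
    X=np.r_[Rm@[x/1e3,y/1e3]+[.5148,-.3546],z/1e3];q=c['R']@X+c['t'];print((x,y),(((q[:2]/q[2]*f+[c['cx'],c['cy']])-[200,0])*[3,2.8]).round())
E
```

```text
t15.38 cur [ 0.5039 -0.3554  0.0564] jaw yaw 1.639->1.639 q6 -2.42 F [-0.65  0.68 -1.6 ] open 0.0619 n 1
{'tx': 16.4, 'ty': 0.2, 'tz': 0.1, 'wx': 0.0, 'wy': 0.001, 'wz': -0.002}
(-72, -17) [239. 439.]
(-72, 17) [490. 440.]
(-126, -17) [226.  17.]
(-126, 17) [504.  17.]
```

View pics/w13.png

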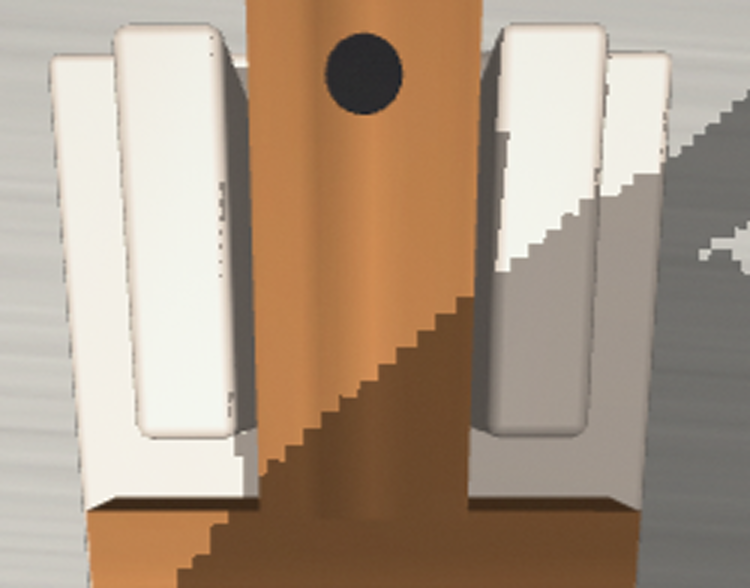

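The wrist crop shows the handle midway between the cheeks, with even gaps at x≈240 and 490. The cheek edges match the projected model within 1 px. I'll lower it now.

>>> carry_out:
  plan:
    - {"tx":5,"ty":-0.5,"tz":0,"wx":0,"wy":0,"wz":0}
    - {"tx":6,"ty":-0.5,"tz":0,"wx":0,"wy":0,"wz":0}
    - {"tx":5,"ty":0,"tz":0,"wx":0,"wy":0,"wz":0}
    - {"tx":3,"ty":0,"tz":0,"wx":0,"wy":0,"wz":0}

```text
time: 15.77
tcp_pos: [0.5062, -0.3567, 0.0382]
tcp_rot: [-2.592, 1.568, -0.953]
wrist_force: [0.3, 1.1, -2.1]
opening: 0.0624
```

```bash
python3 - <<'E'
from h import *
plan([.5036,-.3553,.015],1.639,n=1)
E
```

```text
t15.77 cur [ 0.5062 -0.3567  0.0382] jaw yaw 1.639->1.639 q6 -2.42 F [ 0.33  1.13 -2.09] open 0.0624 n 1
{'tx': 23.2, 'ty': 2.5, 'tz': 1.7, 'wx': 0.0, 'wy': -0.003, 'wz': 0.002}
```

>>> carry_out:
  plan:
    - {"tx":5,"ty":1.5,"tz":1,"wx":0,"wy":-0.002,"wz":0.002}
    - {"tx":5,"ty":0,"tz":0,"wx":0,"wy":0,"wz":0}
    - {"tx":3,"ty":0,"tz":0,"wx":0,"wy":0,"wz":0}

```text
time: 16.02
tcp_pos: [0.5043, -0.3556, 0.0234]
tcp_rot: [1.427, 1.57, 3.066]
wrist_force: [-0.4, 0.5, -3.3]
opening: 0.0625
```

```bash
python3 - <<'E'
from h import *
plan([.5036,-.3553,.012],1.639,n=1)
E
```

```text
t16.02 cur [ 0.5043 -0.3556  0.0234] jaw yaw 1.639->1.639 q6 -2.42 F [-0.37  0.53 -3.26] open 0.0625 n 1
{'tx': 11.4, 'ty': 0.7, 'tz': 0.3, 'wx': 0.0, 'wy': 0.0, 'wz': -0.001}
```

>>> carry_out:
  plan:
    - {"tx":4,"ty":0,"tz":0,"wx":0,"wy":0,"wz":0}
    - {"tx":3,"ty":0,"tz":0,"wx":0,"wy":0,"wz":0}
    - {"tx":2,"ty":0,"tz":0,"wx":0,"wy":0,"wz":0}

```text
time: 16.27
tcp_pos: [0.5039, -0.3552, 0.0126]
tcp_rot: [1.041, 1.569, 2.68]
wrist_force: [-0.6, 0.0, -1.3]
opening: 0.0623
```

>>> carry_out:
  plan:
    - {"tx":1.5,"ty":0,"tz":0,"wx":0,"wy":0,"wz":0}
    - {"tx":1,"ty":0,"tz":0,"wx":0,"wy":0,"wz":0}

```text
time: 16.43
tcp_pos: [0.5038, -0.3551, 0.0096]
tcp_rot: [0.998, 1.568, 2.637]
wrist_force: [-3.3, 1.9, 6.4]
opening: 0.0625
```

```bash
python3 - <<'E'
from h import *
plan([.5036,-.3553,.010],1.639,n=1)
im,w=w3("wrist",[(320,200),(320,250),(320,160),(320,60)]);cv2.imwrite("pics/w14.png",im)
cv2.imwrite("pics/s14.png",eyes.read_camera("scene")[0][240:400,90:280].repeat(4,0).repeat(4,1)[:600])
E
```

```text
t16.43 cur [ 0.5038 -0.3551  0.0096] jaw yaw 1.639->1.639 q6 -2.42 F [-3.3   1.87  6.38] open 0.0625 n 1
{'tx': -0.4, 'ty': 0.2, 'tz': -0.2, 'wx': 0.0, 'wy': 0.002, 'wz': -0.003}
(320, 200) [ 0.4566 -0.3588  0.0345]
(320, 250) [ 0.4748 -0.3576  0.0351]
(320, 160) [ 0.4428 -0.3598  0.0351]
(320, 60) [ 0.4116 -0.3619  0.0344]
```

View pics/w14.png

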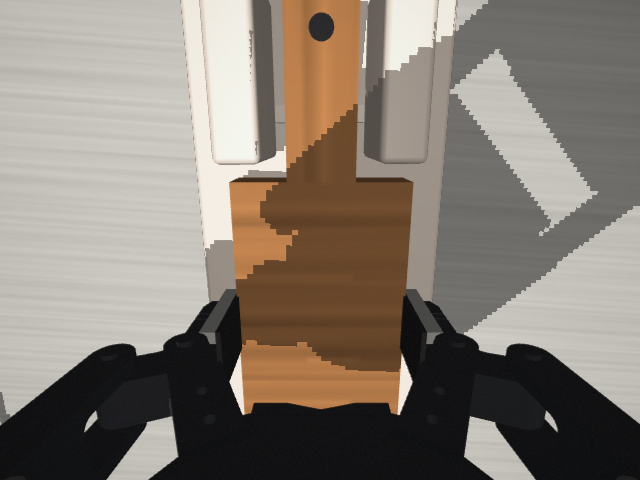

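View pics/s14.png

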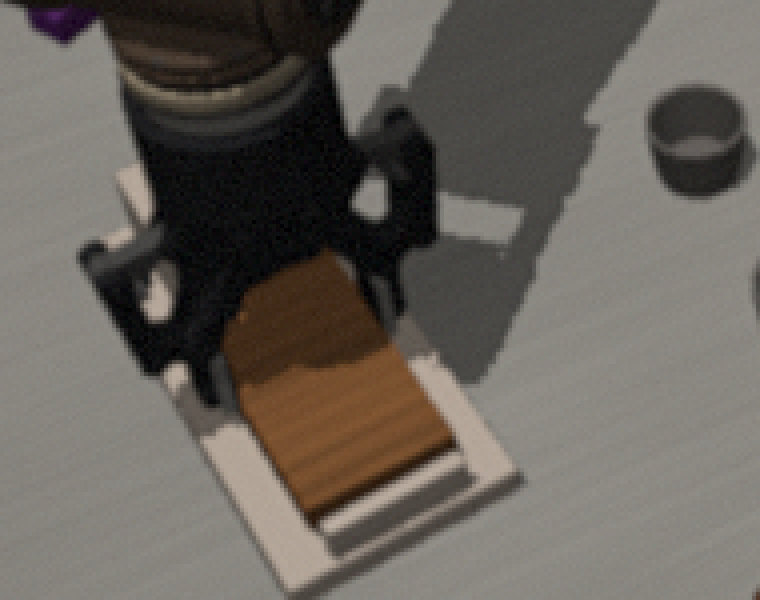

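>>> carry_out:
  plan:
    - {"tx":0,"ty":0,"tz":0,"wx":0,"wy":0,"wz":0}
    - {"tx":0,"ty":0,"tz":0,"wx":0,"wy":0,"wz":0}
    - {"tx":0,"ty":0,"tz":0,"wx":0,"wy":0,"wz":0}
    - {"tx":0,"ty":0,"tz":0,"wx":0,"wy":0,"wz":0}
  hand: 1

```text
time: 16.87
tcp_pos: [0.5055, -0.3567, 0.0121]
tcp_rot: [-2.642, 1.568, -1.002]
wrist_force: [-0.5, -0.0, -0.4]
opening: 0.0854
```

>>> carry_out:
  plan:
    - {"tx":-10,"ty":0,"tz":0,"wx":0,"wy":0,"wz":0}
    - {"tx":-25,"ty":0,"tz":0,"wx":0,"wy":0,"wz":0}
    - {"tx":-35,"ty":0,"tz":0,"wx":0,"wy":0,"wz":0}
    - {"tx":-35,"ty":0,"tz":0,"wx":0,"wy":0,"wz":0}
    - {"tx":-30,"ty":25,"tz":0,"wx":0,"wy":0,"wz":0}
    - {"tx":0,"ty":0,"tz":0,"wx":0,"wy":0,"wz":0}

```text
time: 17.37
tcp_pos: [0.4795, -0.3574, 0.1541]
tcp_rot: [1.799, 1.569, -2.844]
wrist_force: [1.5, -1.5, 0.1]
opening: 0.0855
```

```bash
python3 - <<'E'
from h import *
import pickle
plan([.5036,-.3553,.15],1.639,n=1)
pickle.dump(eyes.calibration("wrist"),open("c15.pkl","wb"))
im,w=w3("wrist",[(320,200),(320,250),(320,160),(320,300)]);cv2.imwrite("pics/w15.png",im)
s=tilt(boards=((.1218,[.5601,.1763]),(.1288,[.554,.101])));cv2.imwrite("pics/s15.png",s)
E
```

```text
t17.37 cur [ 0.4795 -0.3574  0.1541] jaw yaw 1.641->1.639 q6 -2.45 F [ 1.46 -1.48  0.07] open 0.0855 n 1
{'tx': 4.1, 'ty': -24.2, 'tz': 0.4, 'wx': 0.002, 'wy': -0.0, 'wz': -0.001}
(320, 200) [ 0.4562 -0.3597  0.0335]
(320, 250) [ 0.4951 -0.357   0.0355]
(320, 160) [ 0.4265 -0.3618  0.0355]
(320, 300) [ 0.5384 -0.354   0.0337]
slope x,y,z0 [-0.0033 -0.0023  0.0603] 558
slope x,y,z0 [-0.0006  0.0076  0.0602] 560
```

View pics/w15.png

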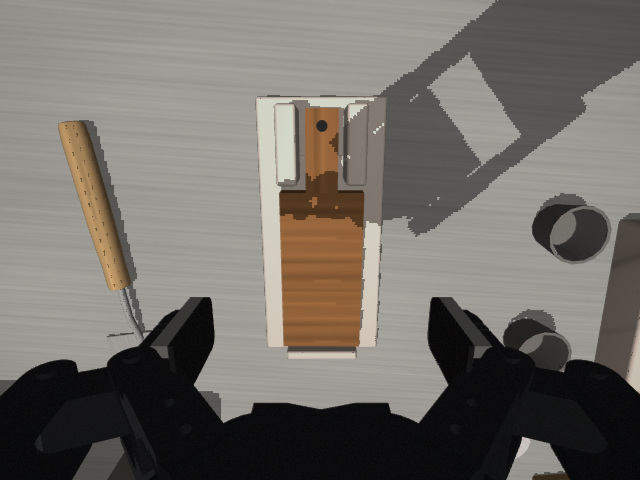

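View pics/s15.png

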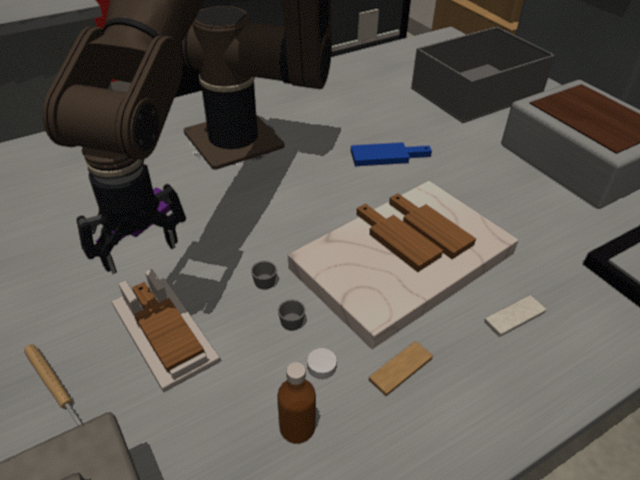

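```bash
python3 - <<'E'
from h import *
import pickle
c=pickle.load(open("c15.pkl","rb"))
t,a,e=fit(BM,ray("wrist",[(360,347),(284,347),(280,193),(364,193),(338,108),(306,108)],.036,c));print("board",t,a,(e*1e3).round(1))
print("level check",planefit("wrist",(290,225,355,335),(.025,.045)),planefit("wrist",(262,220,272,335),(.005,.025)))
h=t+0;print("handle",t-.105*np.array([np.cos(a),np.sin(a)]),"notch",np.array([.5148,-.3546])-.105*np.array([np.cos(.0678),np.sin(.0678)]))
E
```

```text
board [ 0.51538148 -0.35400724] 0.071285034171264 [0.2 0.1 0.6 0.6 0.8 0.8]
level check (array([ 0.5184, -0.3515,  0.0349]), array([ 1.e-04, -2.e-04,  1.e+00]), 0.00066) (array([ 0.5254, -0.3959,  0.0142]), array([4.000e-04, 1.130e-02, 9.999e-01]), 0.00065)
handle [ 0.41064815 -0.36148583] notch [ 0.41004124 -0.36171355]
```

```bash
python3 -c "
from station import ticket
print(ticket.hand_in())"
```

```text
the job is handed in; nothing more can be done
None
```

The job is handed in, and my last checks showed the warped board seated level in the holder, released. The hand-in gave no verdict, so that rests on my own measurements. The robot clock read about 17.5 s of the 72 s allowed.

- **Finding it:** The leftmost board, at slab y ≈ 151, is the warped one. It tipped 0.08 rad when I pressed its plain end. I did not press the other two because the first one tipped.
- **Handle press:** The first press on the handle relaxed before it was held long enough, so I pressed again and held it at about 0.073 rad.
- **Moving it:** I gripped the handle and lifted the board over the other two. I set it down and let go on the clear part of the slab, about 118 mm from the nearest board by my estimate. I then took it across the body and lowered it between the cheeks until it touched, with about 6 N upward, before letting go.
- **Last checks:**
  - The warped board's origin is within about 1 mm of the bed and its handle point within about 1 mm of the notch.
  - It is level, with its origin about 18 mm over the table, so it has sunk between the bars.
  - The two sound boards are level on the slab, and the cups, tin, bottle and bars look unmoved.
- **Disagreements:**
  - With the gripper shut, the fingertips touched about 10 mm behind the TCP instead of 17 mm ahead as stated. I set the heights from contact and the cameras instead.
  - During rows with no motion the arm drifted a few mm, so the body grip was shallower than planned, roughly 8 mm deep, but it held.

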